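# Load the scanner battery packs into the charging dock and re-arm its interlock

## Task

Pull the yellow tongue key out of the red interlock switch of the charging dock and lay it on the table before any pack is moved in. Then load every black battery pack lying on the table into a bay of its own: plain brass end in against the sprung contact, then press the orange-capped end down until the latch holds it and the pack lies flat. Last, push the key's tongue fully home in the switch again, and leave the paper packet where it is.

Things in the scene. Friction and masses are not known exactly. Their poses are not given: they have to be found in the camera images.
- dock: fixed charging dock: grey base 166 (x) x 262 (y) x 12 mm, three equal white bays side by side, red switch at the +y side. Origin at the centre of its underside, on the table; x runs along the bays from the contact housings (-x, nearer the robot) to the orange latches (+x), z up. Bay lengths below are dock x and z in mm. Each bay carries the pack at z = 20; 90 mm free, pack 96 long
- contact2 (a point): face of the sprung brass contact plate of bay2 when free (dock x = -40, z = 34; other bays the same). It yields toward -x by up to 14 mm, 0.5 N/mm. A hood (x = -82 to -36, underside z = 50, top 55) and cheeks 41 mm apart (x = -80 to -38, housings 48 wide, top 58) surround it: the pack's plain end goes in tilted under the hood and presses the plate back
- latch2 (a point): tip of the orange latch nose of bay2 (x = 46, z = 40.5; other bays the same), 16 wide, through the end wall (inner face x = 50, top z = 58, 49 wide). Nose underside level, top slopes back to the wall at z = 52. A pack end pressed down on it inside the wall (about 8 N) pushes it toward +x, then it snaps back over the pack. Low guides 41 mm apart, up to z = 30, from x = 30 to 50
- slot_mouth (a point): middle of the mouth (dock x = 0, y = 100, z = 32 mm) of the slot of the red interlock switch (46 wide, 64 deep, top at z = 58 of the dock); axes as the dock's; the slot runs in along the dock's +x, 26 wide, 9.5 high, 40 deep. Before the mouth a ledge 18 mm wide and 62 long carries the key's handle (ledge top 12 mm below this point, so a key resting on it is at the height of the slot)
- key_grip (a point): middle of the yellow handle (60 x 30 x 24 mm, x, y, z) of the tongue key; its x axis points to the tongue; 80 g. At the start it sits in the switch
- key_tip (a point): tip of the key's steel tongue (36 long, 20 wide, 5 thick, half-way up the handle), 66 mm in +x from key_grip; same axes. Fully home, the handle's end meets the switch and the tip is 36 mm past the slot mouth
- bay1 (a point): where the middle of a loaded pack lies in the bay farthest to -y (dock y = -96 mm), 30 mm above the table; axes as the dock's
- bay2 (a point): where the middle of a loaded pack lies in the middle bay (dock y = -32 mm), 30 mm above the table; axes as the dock's
- bay3 (a point): where the middle of a loaded pack lies in the bay next to the switch (dock y = 32 mm), 30 mm above the table; axes as the dock's
- pack_a_mid (a point): middle of a battery pack, a flat black block 96 (x) x 36 (y) x 20 (z) mm, 120 g, blue label on one flat face, orange cap at its +x end, plain end with two small brass pads at -x; either flat face may be up. May be absent
- pack_a_cap (a point): middle of that pack's orange cap end face, 48 mm in +x from the middle; same axes
- pack_b_mid (a point): middle of a battery pack, a flat black block 96 (x) x 36 (y) x 20 (z) mm, 120 g, blue label on one flat face, orange cap at its +x end, plain end with two small brass pads at -x; either flat face may be up. May be absent
- pack_b_cap (a point): middle of that pack's orange cap end face, 48 mm in +x from the middle; same axes
- pack_c_mid (a point): middle of a battery pack, a flat black block 96 (x) x 36 (y) x 20 (z) mm, 120 g, blue label on one flat face, orange cap at its +x end, plain end with two small brass pads at -x; either flat face may be up. May be absent
- pack_c_cap (a point): middle of that pack's orange cap end face, 48 mm in +x from the middle; same axes
- packet: tan paper packet tied with red string, 82 x 107 x 46 mm, at the right front of the dock, a bystander; origin at the centre of its underside

How it is judged:
By the outcome, as a careful person would: the job done as asked, in the order asked, and still so for the second after the job is handed in, with the robot touching nothing.
Of pack_a, pack_b, pack_c only 2 to 3 are there at a start; the rules pass over those that are not, and their reading is None.
At some moment in a run one of pack_a, pack_b, pack_c may be knocked a few centimetres aside while the robot is not near it.
Once in a run the grip may slacken for a moment while it holds something.
It also fails if it takes over 210 s, if anything falls off the work surface, if the arm or the gripper's body presses on something with over 40 N, if the wrist force passes 120 N, or if a joint passes its speed limit or range.

## Robot

A 6-joint arm with a two-finger parallel gripper is mounted at the origin on the work surface; the furniture and walls round the work are solid. World frame = base frame: x ahead of the robot, y to its left, z up, the work surface at z = 0. Lengths are in mm, angles in rad, forces in N, time in s.
With the tool pointing down it reaches from about 275 to 725 mm from the base axis. Payload 15.9 kg.
Tool frame: the origin (TCP) lies at the very end of the fingers, on their centre line; the grasp point (between the pads) lies 19 mm behind it; z points along the fingers, y is the line along which they close (so a half turn about z gives the same grasp; the last joint's range is limited). The gripper opens to 85 mm and grips with 20 to 120 N. Pads are 22 mm wide; open, the fingers measure 114 mm over their backs; the gripper's body (76 mm by 85 mm) begins 54 mm behind the grasp point. The pads swing forward as they close: fully open they stand 13 mm farther back than shut.
Start: joints at [-1.346, 0.213, -0.034, 1.323, 0, 1.571], TCP at [111.451, -487.406, 231.306] pointing down, gripper open.
Joint ranges: [-2.98, 2.98], [-0.74, 1.72], [-1.14, 1.35], [-2.1, 2.04], [-1.57, 1.44], [-3.14, 3.14]. Speed limits (rad/s): [1.89, 1.89, 2.39, 2.57, 3.14, 3.14].

## Interface

Orientations are given as a 3x3 rotation matrix whose columns are the frame's x, y, z axes.
In Python, from workcell import ctrl, camera gives the robot as it stands.
- The arm moves only by the tool arm_command, never from a script. Its argument "deltas" is a list of rows, each a list of 5 numbers: the shift along the tool's x, y, z in mm, then the turn about the tool's z in rad, then the closure in counts, from 0 (fully open) to 255 (shut). In form: [[tx, ty, tz, turn, grip], ...]. A call has exactly 10 rows; each row is the pose to reach, as a shift and turn from the pose commanded when the call began, along the tool's axes at that moment; what a row does not reach only later rows make up. A row lasts 1/12 s, in which the tool goes at most 41.7 mm and 7.16 degrees, less where a joint would pass 70% of its speed; a pose out of reach is approached as far as the arm can. A call with a gripper value outside its range is refused whole. The fingers move at their own pace and stop on an object; the grip force is fixed at half the most. Time passes only in rows, so rows that repeat a pose let the fingers close, or fill a call up. It gives the time, the measured TCP pose, the force, the opening and the grip force at its end, in the units of the state.
- ctrl.get_obs(): the state, without advancing time (a new reading comes with each control period).
- camera(name): name is "scene" or "top" or "wrist"; returns a dict with "frame" (384x512x3 uint8, blue, green, red), "fx", "fy", "cx", "cy" (pixels), "k1" (the pictures are not rectified: a ray, as slopes to the right and down, at radius r is drawn at 1 + k1 r^2 times it, then the intrinsics apply), "rvec" (rotation vector, rad) and "tvec" (3), from world to camera coordinates, as OpenCV has them; the wrist camera has in their place "hand_eye" (4x4, takes a point from camera to tool coordinates, whose origin is the TCP and whose axes are the flange's). Camera axes: x right, y down, z forward; pixel columns grow to the right and rows downward; lengths in mm; the calibration is good to about 2 mm. A picture is of the moment at which its call begins: read the wrist's pose just before it. There is no depth.
- ctrl.close_job(): hands the job in; it is judged then, once.
The state is a dict: "time_s": time; "q": joint angles; "dq": joint speeds; "joint_torque": joint torques, N m; "position": TCP position; "orientation": TCP orientation; "force": force on the tool from outside, world axes, zero at the start; "moment": the same for the moment, N m; "width": opening from 0.0 (shut) to 1.0 (fully open); "grasp_force": force on a finger pad.
Only numpy, scipy, OpenCV 4.12 (cv2) and the standard library are available. Lean on these libraries where they do the work, as an engineer would, in place of code of your own. Each camera call takes 0.05 s, during which the arm holds its last target. There are 200 camera calls.

## Working session

There is one attempt and no reset: what is moved stays moved. The work goes in short steps, Python scripts to look and compute and a tool call to move; the robot and the scene stay as the last step left them, time stands still between calls to the robot, and variables do not carry over. Pictures are saved under pics/ and viewed, at most 14 in all, crops included, and the job is handed in when it is done.

Besides the shell and the picture viewer there is one more tool, called after "Request:" as name([rows], argument=value, ...), one row to a line, values as JSON. arm_command: Moves the arm, as the interface text tells. Its arguments: {"type":"object","properties":{"deltas":{"type":"array","items":{"type":"array","items":{"type":"number"}}}},"required":["deltas"]}

```bash
ls; mkdir -p pics
cat > h.py <<'E'
import numpy as np, cv2, sys
from workcell import ctrl, camera
def snap(name, fn, scale=None, crop=None):
    o=ctrl.get_obs(); c=camera(name); f=c["frame"]
    np.save(f"pics/{fn}.npy",{**c,"obs":o},allow_pickle=True)
    if crop: f=f[crop[1]:crop[3],crop[0]:crop[2]]
    if scale: f=cv2.resize(f,None,fx=scale,fy=scale,interpolation=cv2.INTER_CUBIC)
    cv2.imwrite(f"pics/{fn}.png",f); return c
def load(fn): return np.load(f"pics/{fn}.npy",allow_pickle=True).item()
def pose(c):
    if "hand_eye" in c:
        H=np.array(c["hand_eye"]); o=c["obs"]; R=np.array(o["orientation"]); p=np.array(o["position"])
        Rc=R@H[:3,:3]; return Rc, R@H[:3,3]+p
    R=cv2.Rodrigues(np.array(c["rvec"],float))[0]; return R.T, -R.T@np.array(c["tvec"],float).ravel()
def und(c,uv):
    d=np.array([(uv[0]-c["cx"])/c["fx"],(uv[1]-c["cy"])/c["fy"]]); s=d.copy()
    for _ in range(20): s=d/(1+c["k1"]*(s@s))
    return np.array([s[0],s[1],1])
def ray(c,uv,z):
    R,p=pose(c); d=R@und(c,uv); return p+d*(z-p[2])/d[2]
def proj(c,P):
    R,p=pose(c); q=R.T@(np.array(P,float)-p); s=q[:2]/q[2]; s=s*(1+c["k1"]*(s@s))
    return np.array([s[0]*c["fx"]+c["cx"],s[1]*c["fy"]+c["cy"]])
E
python3 - <<'E'
from h import *
for n in ("top","scene"):
    c=snap(n,n+"0",1.5); R,p=pose(c); print(n,p.round(),R[:,2].round(2),c["fx"],c["k1"])
o=ctrl.get_obs(); print(o)
c=camera("wrist"); print(c["hand_eye"],c["fx"])
E
```

```text
pics
top [ 376.    0. 1261.] [ 0.11 -0.   -0.99] 395.5760526652623 -0.047970317767931765
scene [ 27. 773. 558.] [ 0.46 -0.74 -0.48] 443.6366945649264 -0.1642157515469074
{'time_s': 0.1, 'q': array([-1.34601236e+00,  2.13300804e-01, -3.49402450e-02,  1.32353663e+00,
        1.96395578e-05,  1.57080208e+00]), 'dq': array([ 0.00123657, -0.00189707,  0.00285126, -0.00097547, -0.00068365,
        0.00017224]), 'joint_torque': array([-1.79909322e-03, -6.87246466e+01,  4.87809491e+01,  1.21647434e-02,
       -1.99799865e-04,  6.66230036e-06]), 'position': array([ 111.3871559 , -487.12774096,  230.89099811]), 'orientation': array([[ 9.74843570e-01,  2.22890048e-01, -1.99594450e-04],
       [ 2.22890137e-01, -9.74843097e-01,  9.61044126e-04],
       [ 1.96338998e-05, -9.81355322e-04, -9.99999518e-01]]), 'force': array([-0.15772111,  0.24677247, -0.79688917]), 'moment': array([-0.03643032, -0.01399626, -0.02146613]), 'grasp_force': 0.0, 'width': 1.0020520143496723}
[[ 8.91297504e-04 -9.45682129e-01 -3.25091550e-01  8.37173639e+01]
 [ 9.99999566e-01  7.54943555e-04  5.45570898e-04 -9.63980443e-01]
 [-2.70510878e-04 -3.25091895e-01  9.45682392e-01 -1.42691487e+02]
 [ 0.00000000e+00  0.00000000e+00  0.00000000e+00  1.00000000e+00]] 271.64550069387
```

View pics/top0.png

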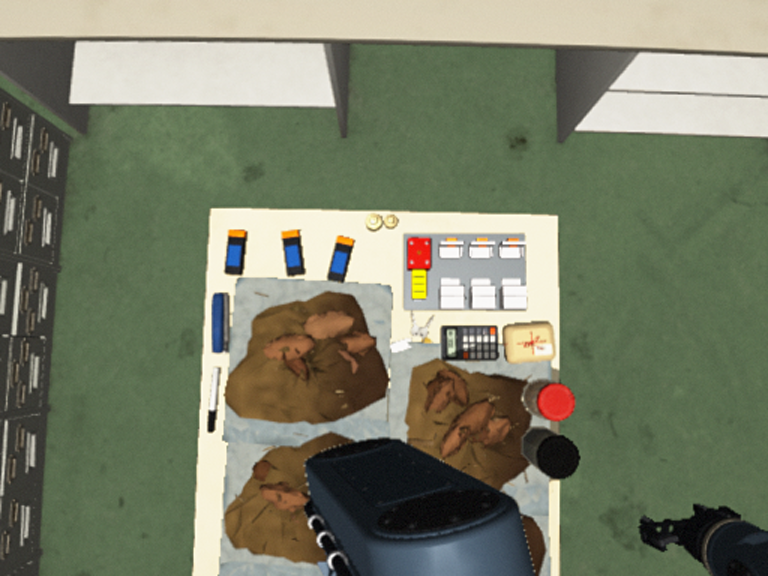

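View pics/scene0.png

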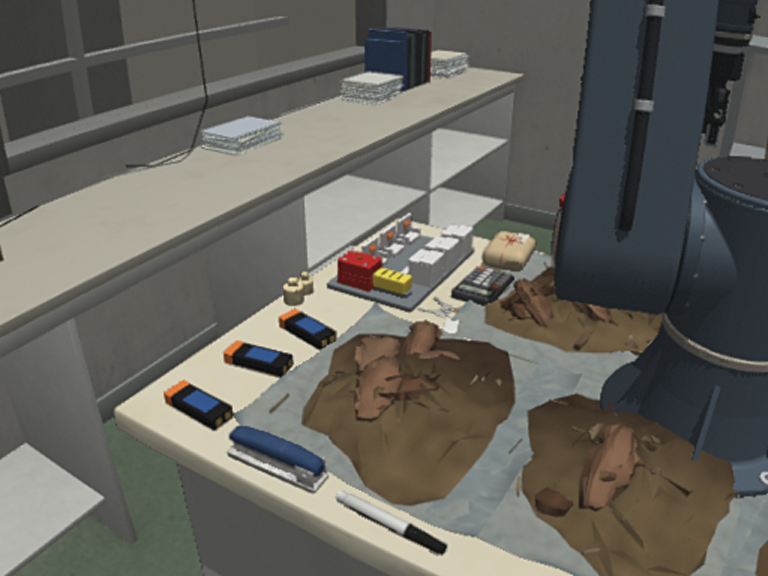

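The top view shows three packs with orange caps away from the robot at about (235,252), (292,253) and (341,258). The dock corners are at (405,234), (525,234) and (404,309), the key is at (419,284), and the packet is at (529,342). All three packs are label up.

```bash
cat > a.py <<'E'
from h import *
c=snap("top","top1")
f=c["frame"]; hsv=cv2.cvtColor(f,cv2.COLOR_BGR2HSV)
roi=np.zeros(f.shape[:2],bool); roi[130:260,130:370]=1
def blobs(m,z,name,mn=15):
    n,l,s,ce=cv2.connectedComponentsWithStats((m&roi).astype(np.uint8))
    for i in range(1,n):
        if s[i,4]>=mn:
            ys,xs=np.where(l==i); r=cv2.minAreaRect(np.c_[xs,ys].astype(np.float32))
            bx=[ray(c,p,z)[:2].round().tolist() for p in cv2.boxPoints(r)]
            print(name,s[i,4],ce[i].round(1),ray(c,ce[i],z)[:2].round(1),bx)
h,s,v=hsv[...,0],hsv[...,1],hsv[...,2]
blobs((h>5)&(h<17)&(s>180)&(v>150),20,"orange",8)
blobs((h>100)&(h<125)&(s>120)&(v>80),20,"blue")
blobs((v<60),20,"black")
blobs((h>24)&(h<34)&(s>150)&(v>150),44,"yellow")
blobs(((h<4)|(h>176))&(s>180)&(v>120),58,"red")
blobs((h>95)&(h<125)&(s>10)&(s<60)&(v>90)&(v<170),12,"grey",300)
blobs((s<12)&(v>215),58,"white",60)
E
python3 a.py
python3 - <<'E'
from h import *
c=load("top1")
f=cv2.resize(c["frame"][130:250,140:375],None,fx=3.4,fy=3.4,interpolation=cv2.INTER_CUBIC); cv2.imwrite("pics/z1.png",f)
E
```

```text
orange 12 [328.  219.5] [ 426.9 -225.5] [[432.0, -222.0], [432.0, -229.0], [422.0, -229.0], [422.0, -222.0]]
blue 132 [155.6 170. ] [572.8 323.2] [[595.0, 339.0], [596.0, 310.0], [551.0, 308.0], [550.0, 337.0]]
blue 132 [194.8 170.2] [574.7 197.9] [[596.0, 216.0], [600.0, 188.0], [554.0, 180.0], [549.0, 208.0]]
blue 136 [225.8 174.4] [563.   99.2] [[544.0, 118.0], [590.0, 108.0], [583.0, 80.0], [537.0, 90.0]]
blue 229 [144.5 214.9] [429.3 351.3] [[489.0, 362.0], [489.0, 346.0], [370.0, 341.0], [369.0, 356.0]]
black 114 [157.7 169.8] [573.6 316.5] [[537.0, 340.0], [612.0, 336.0], [609.0, 301.0], [534.0, 305.0]]
black 103 [196.3 170.3] [574.5 193.4] [[609.0, 219.0], [615.0, 186.0], [540.0, 173.0], [534.0, 205.0]]
black 45 [229.  165.7] [591.3  89.7] [[580.0, 111.0], [604.0, 105.0], [595.0, 74.0], [571.0, 80.0]]
black 46 [223.9 184.1] [532.1 104.1] [[526.0, 121.0], [542.0, 119.0], [539.0, 88.0], [523.0, 89.0]]
black 23 [241.9 217.3] [428.4  44.8] [[419.0, 55.0], [448.0, 48.0], [445.0, 32.0], [416.0, 39.0]]
black 20 [299.5 219.4] [ 425.5 -135.9] [[430.0, -125.0], [430.0, -150.0], [414.0,
[... 1024 characters left out ...]
.0], [592.0, -147.0], [573.0, -147.0], [572.0, -110.0]]
white 93 [319.6 168.1] [ 583.2 -192.5] [[592.0, -172.0], [593.0, -215.0], [575.0, -215.0], [574.0, -172.0]]
white 87 [339.3 168.2] [ 584.  -253.2] [[594.0, -234.0], [595.0, -274.0], [576.0, -274.0], [575.0, -234.0]]
white 273 [300.7 195.3] [ 497.7 -134.6] [[529.0, -114.0], [530.0, -157.0], [468.0, -157.0], [467.0, -115.0]]
white 268 [321.6 195.5] [ 498.4 -198.9] [[527.0, -175.0], [528.0, -221.0], [470.0, -222.0], [469.0, -176.0]]
white 274 [342.6 195.8] [ 498.7 -263.2] [[528.0, -240.0], [529.0, -286.0], [471.0, -286.0], [470.0, -240.0]]
white 78 [266.6 230. ] [389.8 -32.5] [[392.0, -10.0], [406.0, -50.0], [389.0, -56.0], [375.0, -17.0]]
```

View pics/z1.png

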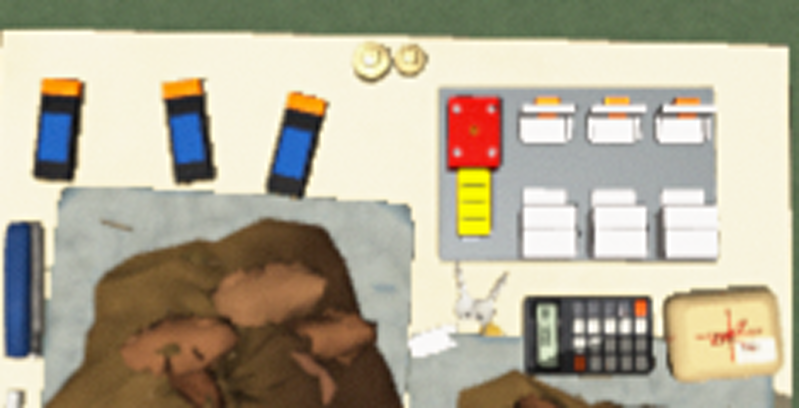

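Request:
arm_command([
  [241,-158,-20,0.225,0],
  [241,-158,-20,0.225,0],
  [241,-158,-20,0.225,0],
  [241,-158,-20,0.225,0],
  [241,-158,-20,0.225,0],
  [241,-158,-20,0.225,0],
  [241,-158,-20,0.225,0],
  [241,-158,-20,0.225,0],
  [241,-158,-20,0.225,0],
  [241,-158,-20,0.225,110],
])

```text
time_s: 1.03
position: [311.1, -279.7, 251.2]
orientation: [[1.0, 0.001, -0.0], [0.001, -1.0, -0.0], [-0.0, 0.0, -1.0]]
force: [0.1, 0.4, -0.6]
width: 0.883
grasp_force: 0.0
```

Request:
arm_command([
  [170,-160,0,0,110],
  [170,-160,0,0,110],
  [170,-160,0,0,110],
  [170,-160,0,0,110],
  [170,-160,0,0,110],
  [170,-160,0,0,110],
  [170,-160,0,0,110],
  [170,-160,0,0,110],
  [170,-160,0,0,110],
  [170,-160,0,0,110],
])

```text
time_s: 1.87
position: [480.4, -121.2, 251.3]
orientation: [[1.0, -0.003, -0.0], [-0.003, -1.0, -0.0], [-0.0, 0.0, -1.0]]
force: [0.1, -0.1, -0.3]
width: 0.563
grasp_force: 0.0
```

Run:
```python
from h import *
c=snap("wrist","w1",1.5)
o=ctrl.get_obs(); print(o["position"],o["orientation"].round(4).tolist(),o["width"],o["force"],o["time_s"])
```

```text
[ 480.43386279 -121.09005567  251.44049171] [[1.0, -0.0025, 0.0], [-0.0025, -1.0, -0.0002], [0.0, 0.0002, -1.0]] 0.5696885656441183 [-0.12500799  0.95000605  0.14738985] 1.9167
```

View pics/w1.png

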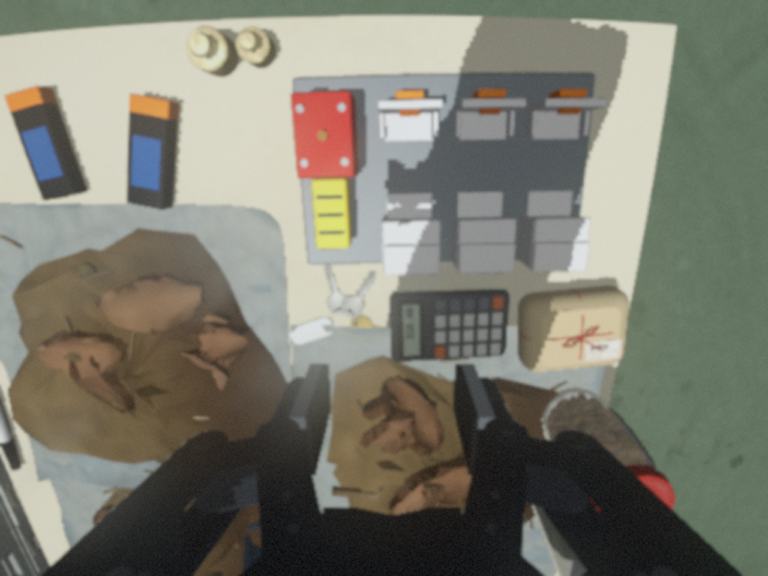

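The wrist view shows the red switch top corners at (292,92), (354,90), (355,178) and (298,179). The yellow handle top is (313,180)–(350,248), and the base corners are (294,76), (594,73) and (308,263). I'll fit the dock pose from these.

```bash
cat > fit.py <<'E'
from h import *
from scipy.optimize import least_squares
c=load("w1")
# dock pts -> px (1.5x)
pts=[((64,123,58),(292,92)),((64,77,58),(354,90)),((0,77,58),(355,178)),((0,123,58),(298,179)),
 ((83,131,12),(294,76)),((83,-131,12),(594,73)),((-83,131,12),(308,263)),
 ((0,115,44),(313,180)),((0,85,44),(348,179)),((-60,85,44),(350,248)),((-60,115,44),(316,248)),
 ((-82,56,55),(384,275)),((-82,8,55),(440,273)),((-82,-8,55),(459,272)),((-82,-56,55),(516,272)),((-82,-72,55),(535,271)),((-82,-120,55),(590,271))]
def world(p,P):
    a=p[2]; R=np.array([[np.cos(a),-np.sin(a),0],[np.sin(a),np.cos(a),0],[0,0,1]]); return R@np.array(P,float)+[p[0],p[1],0]
def res(p): return np.concatenate([proj(c,world(p,P))-(np.array(q)+.5)/1.5+.5 for P,q in pts])
r=least_squares(res,[548,-167,0],loss="soft_l1")
print(r.x); print(res(r.x).reshape(-1,2).round(1).tolist())
for n,P in dict(slot=(0,100,32),key=(-30,100,32),bay3=(2,32,30),bay2=(2,-32,30),bay1=(2,-96,30)).items(): print(n,world(r.x,P).round(1))
# other: top camera check
c=load("top1"); f=lambda q:ray(c,q,58)
for P in [(32,100,58)]: print(proj(c,world(r.x,P)))
E
python3 fit.py
```

```text
[ 5.51041445e+02 -1.69334560e+02  1.99019780e-02]
[[-0.3, 0.0], [-1.2, -0.0], [0.7, -0.5], [0.4, -0.1], [-0.7, 0.4], [3.0, -0.4], [0.3, 1.5], [-0.8, -1.5], [-0.1, -1.5], [1.0, -0.2], [0.9, 0.4], [0.8, -0.2], [0.5, 0.4], [0.2, 0.8], [-1.0, 0.1], [-1.5, 0.6], [-2.1, -0.1]]
slot [549.1 -69.4  32. ]
key [519.1 -70.   32. ]
bay3 [ 552.4 -137.3   30. ]
bay2 [ 553.7 -201.3   30. ]
bay1 [ 555.  -265.3   30. ]
[279.51736002 167.90727644]
```

Request:
arm_command([
  [38,-52,100,-0.015,110],
  [38,-52,170,-0.015,110],
  [38,-52,170,-0.015,110],
  [38,-52,170,-0.015,110],
  [38,-52,170,-0.015,110],
  [38,-52,170,-0.015,110],
  [38,-52,190,-0.015,110],
  [38,-52,210,-0.015,110],
  [38,-52,225,-0.015,110],
  [38,-52,225,-0.015,110],
])

```text
time_s: 2.75
position: [518.0, -68.7, 25.5]
orientation: [[1.0, 0.013, -0.002], [0.013, -1.0, 0.0], [-0.002, -0.0, -1.0]]
force: [-1.5, -0.5, -0.4]
width: 0.568
grasp_force: 0.0
```

Request:
arm_command([
  [0,0,0,0,110],
  [0,0,0,0,200],
  [0,0,0,0,200],
  [0,0,0,0,200],
  [0,0,0,0,200],
  [0,0,0,0,200],
  [0,0,0,0,200],
  [0,0,0,0,200],
  [0,0,0,0,200],
  [0,0,0,0,200],
])

```text
time_s: 3.58
position: [520.3, -68.2, 28.4]
orientation: [[1.0, 0.014, 0.003], [0.014, -1.0, -0.001], [0.003, 0.001, -1.0]]
force: [-3.4, -1.6, 12.5]
width: 0.335
grasp_force: 59.5
```

Request:
arm_command([
  [0,0,-2,0,200],
  [-5,0,-2,0,200],
  [-10,0,-2,0,200],
  [-16,0,-2,0,200],
  [-22,0,-2,0,200],
  [-28,0,-2,0,200],
  [-34,0,-2,0,200],
  [-40,0,-2,0,200],
  [-46,0,-2,0,200],
  [-50,0,-3,0,200],
])

```text
time_s: 4.42
position: [468.1, -68.4, 29.2]
orientation: [[1.0, 0.015, -0.001], [0.015, -1.0, 0.0], [-0.001, -0.0, -1.0]]
force: [-0.7, -0.1, -0.5]
width: 0.333
grasp_force: 59.7
```

Request:
arm_command([
  [0,0,-40,0,200],
  [0,0,-60,0,200],
  [30,-35,-60,0,200],
  [60,-70,-60,0,200],
  [70,-84,-60,0,200],
  [70,-84,-60,0,200],
  [70,-84,-25,0,200],
  [70,-84,0,0,200],
  [70,-84,12,0,200],
  [70,-84,19,0,200],
])

```text
time_s: 5.25
position: [536.0, 11.9, 8.3]
orientation: [[1.0, 0.021, -0.004], [0.021, -1.0, 0.003], [-0.004, -0.004, -1.0]]
force: [-15.9, 2.5, 49.6]
width: 0.339
grasp_force: 66.6
```

Request:
arm_command([
  [0,0,1,0,200],
  [0,0,2,0,200],
  [0,0,2,0,200],
  [0,0,2,0,105],
  [0,0,2,0,105],
  [0,0,2,0,105],
  [0,0,2,0,105],
  [0,0,2,0,105],
  [0,0,-30,0,105],
  [0,0,-60,0,105],
])

```text
time_s: 6.08
position: [536.7, 11.9, 70.1]
orientation: [[1.0, 0.021, -0.003], [0.021, -1.0, 0.004], [-0.003, -0.004, -1.0]]
force: [0.6, 0.1, 0.7]
width: 0.583
grasp_force: 0.0
```

Request:
arm_command([
  [-20,-40,-40,0.02,110],
  [-40,-80,-80,0.02,110],
  [-66,-120,-120,0.02,110],
  [-66,-138,-160,0.02,110],
  [-66,-138,-180,0.02,110],
  [-66,-138,-180,0.02,110],
  [-66,-138,-180,0.02,110],
  [-66,-138,-180,0.02,110],
  [-66,-138,-180,0.02,60],
  [-66,-138,-180,0.02,60],
])

```text
time_s: 6.92
position: [476.4, 38.6, 244.5]
orientation: [[0.998, 0.057, -0.003], [0.057, -0.998, 0.038], [-0.001, -0.038, -0.999]]
force: [1.0, -0.1, -0.1]
width: 0.764
grasp_force: 0.0
```

Run:
```python
from h import *
c=snap("wrist","w2",1.5)
o=ctrl.get_obs(); print(o["position"],o["orientation"].round(4).tolist(),o["width"],o["time_s"])
```

```text
[476.45809463  38.62637127 244.81407098] [[0.9984, 0.0567, -0.0027], [0.0567, -0.9977, 0.038], [-0.0005, -0.0381, -0.9993]] 0.7649235424896598 6.9667
```

View pics/w2.png

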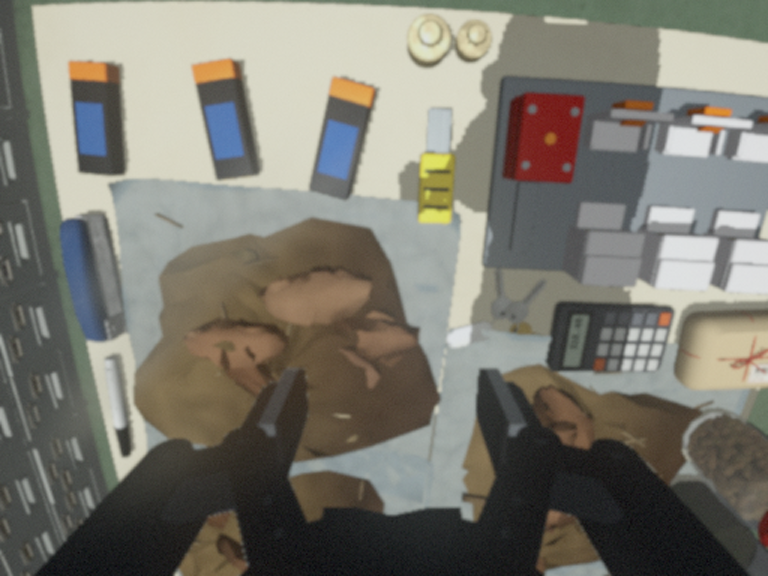

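Run:
```python
from h import *
o=ctrl.get_obs(); print(o["q"].round(3),o["dq"].round(3),o["joint_torque"].round(2),o["force"],o["position"])
```

```text
[ 0.056  0.166 -0.059  1.347  0.038  3.141] [-0.     0.008 -0.019 -0.026 -0.002  0.   ] [ -0.23 -61.13  46.63  -0.49   0.14   0.  ] [ 0.44108035  0.68137118 -0.15637847] [476.45809463  38.62637127 244.81407098]
```

Request:
arm_command([
  [0,0,0,0,60],
  [0,0,0,0,60],
  [0,0,0,0,60],
  [0,0,0,0,60],
  [0,0,0,0,60],
  [0,0,0,0,60],
  [0,0,0,0,60],
  [0,0,0,0,60],
  [0,0,0,0,60],
  [0,0,0,0,60],
])

```text
time_s: 7.8
position: [476.4, 38.5, 244.2]
orientation: [[0.998, 0.056, -0.003], [0.057, -0.998, 0.038], [-0.001, -0.038, -0.999]]
force: [-0.1, -0.2, -0.3]
width: 0.766
grasp_force: 0.0
```

Run:
```python
from h import *
o=ctrl.get_obs(); print(o["q"].round(3),o["dq"].round(3),o["orientation"].round(3).tolist(),o["position"])
```

```text
[ 0.056  0.166 -0.06   1.346  0.038  3.141] [-0.001 -0.     0.001  0.     0.001  0.001] [[0.998, 0.056, -0.003], [0.057, -0.998, 0.038], [-0.001, -0.038, -0.999]] [476.36619941  38.51449626 244.2133752 ]
```

Request:
arm_command([
  [0,0,0,-0.12,60],
  [0,0,0,-0.24,60],
  [0,0,0,-0.36,60],
  [0,0,0,-0.48,60],
  [0,0,0,-0.6,60],
  [0,0,0,-0.72,60],
  [0,0,0,-0.84,60],
  [0,0,0,-0.96,60],
  [0,0,0,-1.08,60],
  [0,0,0,-1.2,60],
])

```text
time_s: 8.63
position: [476.4, 38.5, 244.2]
orientation: [[0.303, 0.953, -0.003], [0.952, -0.303, 0.038], [0.035, -0.014, -0.999]]
force: [0.4, -0.0, 0.2]
width: 0.764
grasp_force: 0.0
```

Request:
arm_command([
  [0,0,0,-0.12,60],
  [0,0,0,-0.24,60],
  [0,0,0,-0.36,60],
  [0,0,0,-0.48,60],
  [0,0,0,-0.6,60],
  [0,0,0,-0.72,60],
  [0,0,0,-0.84,60],
  [0,0,0,-0.96,60],
  [0,0,0,-1.08,60],
  [0,0,0,-1.2,60],
])

```text
time_s: 9.47
position: [476.4, 38.5, 244.2]
orientation: [[-0.778, 0.628, -0.003], [0.628, 0.778, 0.038], [0.026, 0.028, -0.999]]
force: [-0.3, -0.9, -0.0]
width: 0.764
grasp_force: 0.0
```

Run:
```python
from h import *
o=ctrl.get_obs(); print(o["q"].round(3),o["orientation"].round(3).tolist(),o["position"])
c=load("w2")
# packs, px at 1.5x : cap end corners + plain corners (top z=20)
P=dict(a=[(69,62),(116,63),(124,173),(78,172)],b=[(192,64),(238,59),(257,173),(215,179)],c=[(330,77),(377,85),(351,198),(311,191)],
 keyh=[(421,154),(453,153),(451,222),(420,221)],tip=[(430,108),(452,109)])
for n,q in P.items():
    z={'a':20,'b':20,'c':20,'keyh':24,'tip':14}[n]
    w=np.array([ray(c,(np.array(u)+.5)/1.5-.5,z)[:2] for u in q]); 
    print(n,w.round(1).tolist(), w.mean(0).round(1))
    if len(w)==4:
        d=w[:2].mean(0)-w[2:].mean(0); print("  len",np.hypot(*d).round(1),"wid",np.hypot(*(w[0]-w[1])).round(1),"yaw",np.arctan2(d[1],d[0]).round(3))
```

```text
[ 0.056  0.166 -0.06   1.346  0.038  0.735] [[-0.778, 0.628, -0.003], [0.628, 0.778, 0.038], [0.026, 0.028, -0.999]] [476.3832517   38.50646799 244.24331456]
a [[628.4, 336.6], [627.4, 292.1], [535.5, 296.0], [535.0, 342.3]] [581.6 316.8]
  len 92.7 wid 44.5 yaw -0.052
b [[627.1, 223.8], [631.7, 183.9], [540.6, 170.8], [533.6, 209.6]] [583.3 197. ]
  len 93.3 wid 40.1 yaw 0.147
c [[620.6, 107.0], [616.3, 68.0], [523.4, 86.7], [527.5, 122.5]] [572.   96.1]
  len 94.5 wid 39.2 yaw -0.182
keyh [[564.0, 27.9], [566.5, 1.1], [508.5, -3.0], [507.6, 24.4]] [536.7  12.6]
  len 57.4 wid 26.9 yaw 0.067
tip [[601.7, 23.0], [602.0, 4.4]] [601.9  13.7]
```

```bash
cat >> h.py <<'E'
def mv(x,y,z,yaw,frm=None):
    o=ctrl.get_obs(); R=np.array(o["orientation"]); p=np.array(o["position"]) if frm is None else np.array(frm)
    s=R.T@(np.array([x,y,z])-p); t=-((yaw-np.arctan2(R[1,0],R[0,0])+np.pi)%(2*np.pi)-np.pi)
    print("mv",(x,y,z),"->",s.round(1).tolist(),"turn",round(t,3))
E
python3 -c "
from h import *
mv(490,-185,170,3.154)"
```

```text
mv (490, -185, 170) -> [-152.8, -167.3, 65.7] turn -0.691
```

Request:
arm_command([
  [-30,-33,0,-0.12,60],
  [-60,-66,0,-0.24,60],
  [-90,-100,0,-0.36,60],
  [-120,-130,20,-0.48,60],
  [-153,-167,40,-0.6,60],
  [-153,-167,66,-0.691,60],
  [-153,-167,66,-0.691,60],
  [-153,-167,66,-0.691,60],
  [-153,-167,66,-0.691,60],
  [-153,-167,66,-0.691,60],
])

```text
time_s: 10.3
position: [489.3, -184.5, 170.5]
orientation: [[-1.0, -0.005, -0.002], [-0.005, 0.999, 0.038], [0.002, 0.038, -0.999]]
force: [0.5, 0.5, 0.1]
width: 0.76
grasp_force: 0.0
```

Run:
```python
from h import *
c=snap("wrist","w3",1.5)
o=ctrl.get_obs(); print(o["position"],o["orientation"].round(4).tolist(),o["width"],o["time_s"])
```

```text
[ 489.54312777 -184.27124969  170.79849622] [[-1.0, -0.0061, -0.0017], [-0.0062, 0.9993, 0.0375], [0.0015, 0.0375, -0.9993]] 0.7664524551053035 10.35
```

View pics/w3.png

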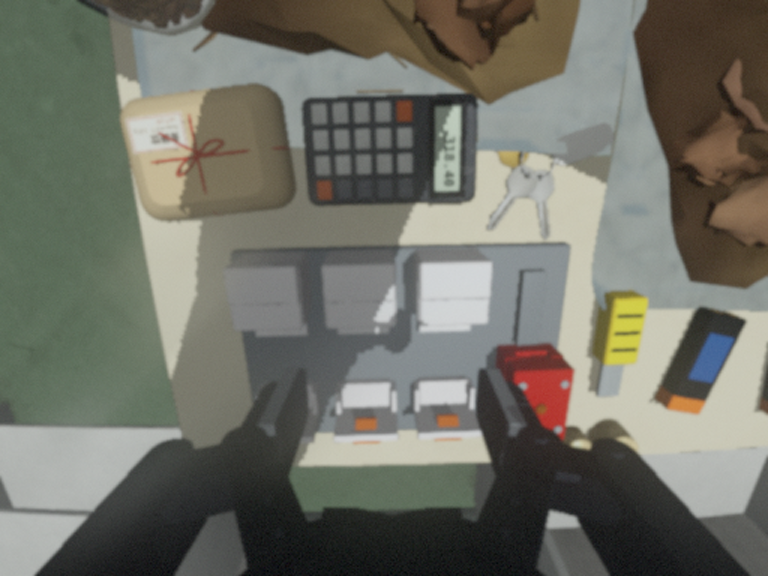

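Run:
```python
from h import *
c=load("w3"); f=c["frame"][155:300,145:392]; cv2.imwrite("pics/z3.png",cv2.resize(f,None,fx=3.2,fy=3.2,interpolation=cv2.INTER_CUBIC))
```

```text
(no output)
```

View pics/z3.png

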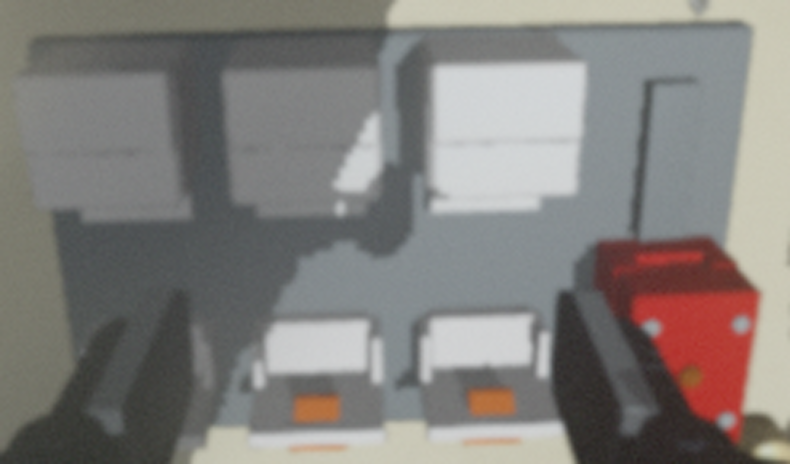

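The crop shows housing 3's top corners at (432,65) and (586,63), the wall tops at row 428, and switch corners at (633,294) and (760,290).

```bash
cat > fit3.py <<'E'
from h import *
from scipy.optimize import least_squares
from fit import world
c=load("w3")
pts=[((-81,-120,58),(15,75)),((-81,-72,58),(168,72)),((-81,-56,58),(222,69)),((-81,-8,58),(378,66)),((-81,8,58),(432,65)),((-81,56,58),(586,63)),
((-38,-120,58),(40,208)),((-38,-72,58),(185,208)),((-38,-56,58),(232,204)),((-38,8,58),(430,195)),((-38,56,58),(577,195)),
((-83,131,12),(750,25)),((-83,-131,12),(33,40)),((0,77,58),(633,294)),((0,123,58),(760,290)),
((50,-56.5,58),(250,430)),((50,-7.5,58),(383,430)),((50,7.5,58),(422,425)),((50,56.5,58),(561,423))]
def res(p): return np.concatenate([proj(c,world(p,P))-((np.array(q)+.5)/3.2-.5+[145,155]) for P,q in pts])
r=least_squares(res,[548,-167,0],loss="soft_l1")
print(r.x); print(res(r.x).reshape(-1,2).round(1).tolist())
for n,P in dict(slot=(0,100,32),key=(-30,100,32),bay3=(2,32,30),bay2=(2,-32,30),bay1=(2,-96,30)).items(): print(n,world(r.x,P).round(1))
E
python3 fit3.py | tail -7
python3 - <<'E'
from h import *
c=load("w3")
for n,q,z in [("c",[(663,398),(702,413),(743,320),(704,307)],20),("key",[(600,362),(637,366),(646,296),(608,293)],24)]:
    w=np.array([ray(c,(np.array(u)+.5)/1.5-.5,z)[:2] for u in q]); d=w[:2].mean(0)-w[2:].mean(0)
    print(n,w.round(1).tolist(),w.mean(0).round(1),"len",np.hypot(*d).round(1),"yaw",np.arctan2(d[1],d[0]).round(3))
E
```

```text
[ 5.50676342e+02 -1.67584003e+02  1.75200388e-02]
[[-2.0, 0.3], [-0.1, 0.1], [-0.4, 0.6], [0.6, 0.5], [0.2, 0.5], [0.9, 0.2], [-3.6, -0.2], [-1.8, -1.3], [-0.7, -0.4], [0.4, 0.8], [0.8, -0.4], [2.5, -0.3], [-3.0, -0.8], [-0.0, 0.6], [1.3, 0.3], [-1.4, 0.8], [0.4, -0.6], [1.5, 0.5], [0.8, -0.5]]
slot [548.9 -67.6  32. ]
key [518.9 -68.1  32. ]
bay3 [ 552.1 -135.6   30. ]
bay2 [ 553.2 -199.5   30. ]
bay1 [ 554.4 -263.5   30. ]
c [[601.9, 64.3], [619.9, 108.3], [528.0, 120.9], [515.8, 80.2]] [566.4  93.4] len 90.1 yaw -0.159
key [[562.0, -4.9], [566.7, 28.9], [504.5, 23.0], [501.8, -9.4]] [533.7   9.4] len 61.4 yaw 0.084
```

```bash
cat >> h.py <<'E'
def labels(c,z=20,mn=60):
    hsv=cv2.cvtColor(c["frame"],cv2.COLOR_BGR2HSV); h,s,v=[hsv[...,i].astype(int) for i in range(3)]
    m=((h>100)&(h<125)&(s>140)&(v>70)).astype(np.uint8)
    n,l,st,ce=cv2.connectedComponentsWithStats(m)
    for i in range(1,n):
        if st[i,4]<mn: continue
        cs,_=cv2.findContours((l==i).astype(np.uint8),cv2.RETR_EXTERNAL,cv2.CHAIN_APPROX_NONE)
        w=np.array([ray(c,p,z)[:2] for p in cs[0][:,0]],np.float32)
        (x,y),(a,b),_=r=cv2.minAreaRect(w); bx=cv2.boxPoints(r)
        e=[bx[1]-bx[0],bx[2]-bx[1]]; e=max(e,key=np.linalg.norm); e=e/np.linalg.norm(e); e=e*np.sign(e[0])
        print("label",np.round([x,y],1),"size",np.round(sorted([a,b]),1),"yaw",np.arctan2(e[1],e[0]).round(3),"mid+10",(np.array([x,y])+10*e).round(1))
E
python3 - <<'E'
from h import *
for n in ("top1","w2","w3"): print(n); labels(load(n))
mv(480,95,140,np.pi-0.18)
E
```

```text
top1
label [572.8 323.3] size [28.7 45.1] yaw 0.019 mid+10 [582.8 323.5]
label [575.  198.1] size [27.6 46.9] yaw 0.162 mid+10 [584.8 199.7]
label [563.1  99.2] size [27.  46.5] yaw -0.213 mid+10 [572.9  97.1]
label [429.4 349.8] size [ 19.1 119.7] yaw 0.049 mid+10 [439.4 350.3]
w2
w3
label [551.5 103.3] size [17.9 23. ] yaw 1.437 mid+10 [552.9 113.2]
mv (480, 95, 140) -> [7.8, 278.0, 41.3] turn 0.186
```

Request:
arm_command([
  [0,40,0,0.1,60],
  [0,80,0,0.186,60],
  [4,120,0,0.186,60],
  [8,160,0,0.186,60],
  [8,200,0,0.186,60],
  [8,240,20,0.186,60],
  [8,278,41,0.186,60],
  [8,278,41,0.186,60],
  [8,278,41,0.186,60],
  [8,278,41,0.186,60],
])

```text
time_s: 11.18
position: [479.3, 94.9, 140.2]
orientation: [[-0.984, 0.177, -0.002], [0.177, 0.983, 0.038], [0.009, 0.037, -0.999]]
force: [-0.6, -1.1, -0.2]
width: 0.767
grasp_force: 0.0
```

Run:
```python
from h import *
c=snap("wrist","w4",1.5)
o=ctrl.get_obs(); print(o["position"],o["orientation"].round(4).tolist(),o["width"],o["time_s"])
labels(load("w4"))
```

```text
[479.59762193  94.19955429 140.33428419] [[-0.9839, 0.1787, -0.0016], [0.1785, 0.9832, 0.0378], [0.0084, 0.0369, -0.9993]] 0.7669370569804964 11.2333
label [425.  355.9] size [ 18.9 115. ] yaw 0.072 mid+10 [435.  356.6]
label [560.4 328.5] size [18.1 29.1] yaw 0.749 mid+10 [567.7 335.3]
```

View pics/w4.png

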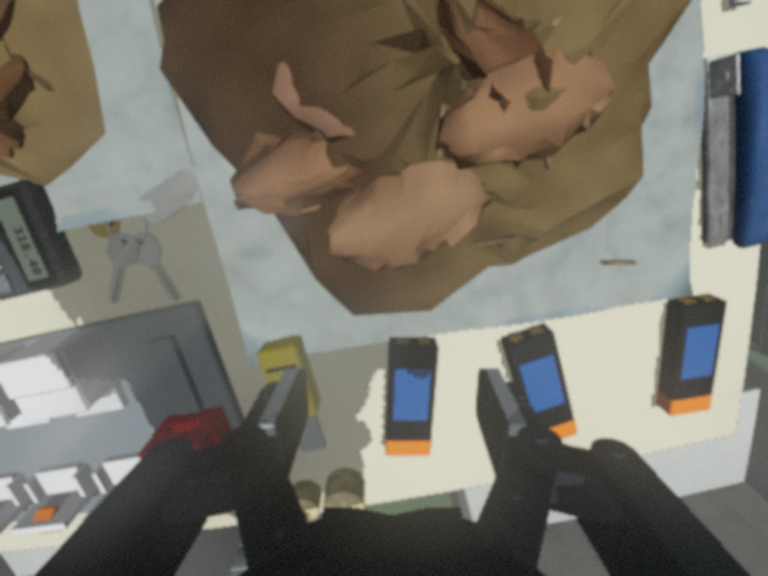

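The pack sits between the fingers. Its label is at (394,368)–(429,422) and its cap edge is at about row 455. I'll relax the label threshold.

```bash
sed -i 's/(s>140)&(v>70)/(s>100)\&(v>60)/' h.py
python3 - <<'E'
from h import *
c=load("w4"); print(cv2.cvtColor(c["frame"],cv2.COLOR_BGR2HSV)[263,274])
labels(c)
w=np.array([ray(c,(np.array(u)+.5)/1.5-.5,20)[:2] for u in [(386,455),(431,454),(436,345),(390,345)]]); print(w.round(1).tolist(),w.mean(0))
E
```

```text
[108 133 169]
label [430.7 355.2] size [ 21.8 127.5] yaw 0.077 mid+10 [440.7 356. ]
label [573.2 324. ] size [27. 45.] yaw -0.062 mid+10 [583.2 323.4]
label [575.2 198.9] size [26.6 45. ] yaw 0.167 mid+10 [585.  200.5]
label [564.1  99.9] size [26.5 44. ] yaw -0.213 mid+10 [573.9  97.8]
[[614.1, 71.6], [620.6, 106.8], [526.6, 124.1], [520.2, 91.8]] [570.34251227  98.57352187]
```

```bash
sed -i 's/mid+10/mid+7/; s/+10\*e/+7*e/' h.py
python3 - <<'E'
from h import *
mv(557.3,101.3,60,np.pi-0.205); mv(557.3,101.3,4,np.pi-0.205)
E
```

```text
mv (557.3, 101.3, 60) -> [-75.9, 17.9, 80.4] turn 0.026
mv (557.3, 101.3, 4) -> [-76.3, 15.8, 136.4] turn 0.026
```

Request:
arm_command([
  [-40,10,20,0.026,60],
  [-76,18,50,0.026,60],
  [-76,18,80,0.026,60],
  [-76,18,80,0.026,60],
  [-76,17,100,0.026,60],
  [-76,16,120,0.026,60],
  [-76,16,130,0.026,60],
  [-76,16,136,0.026,60],
  [-76,16,136,0.026,60],
  [-76,16,136,0.026,60],
])

```text
time_s: 12.07
position: [556.9, 101.4, 4.4]
orientation: [[-0.979, 0.205, -0.002], [0.205, 0.978, 0.038], [0.01, 0.037, -0.999]]
force: [-0.3, 0.1, 1.1]
width: 0.766
grasp_force: 0.0
```

Request:
arm_command([
  [0,0,0,0,200],
  [0,0,0,0,200],
  [0,0,0,0,200],
  [0,0,0,0,200],
  [0,0,0,0,200],
  [0,0,0,0,200],
  [0,0,0,0,200],
  [0,0,-3,0,200],
  [0,0,-25,0,200],
  [0,0,-60,0,200],
])

```text
time_s: 12.9
position: [554.4, 99.1, 61.5]
orientation: [[-0.979, 0.205, -0.008], [0.204, 0.978, 0.037], [0.016, 0.035, -0.999]]
force: [1.6, -0.3, -0.3]
width: 0.404
grasp_force: 60.3
```

Run:
```python
from h import *
o=ctrl.get_obs(); print(o["position"],o["orientation"].round(4).tolist(),o["width"],o["force"])
a=.0165; D=np.array([550.7,-167.6]); w=lambda x,y: D+[x*np.cos(a)-y*np.sin(a),x*np.sin(a)+y*np.cos(a)]
g=w(5,-96); print(g); mv(g[0],g[1],125,np.pi+a)
```

```text
[554.36156436  99.06695952  61.47306526] [[-0.9788, 0.2046, -0.0083], [0.2041, 0.9782, 0.037], [0.0157, 0.0345, -0.9993]] 0.40416183809829465 [ 1.62061028 -0.28181244 -0.32611071]
[ 557.28324752 -263.50443604]
mv (np.float64(557.2832475174199), np.float64(-263.5044360398641), 125) -> [-75.9, -351.9, -76.9] turn -0.222
```

Request:
arm_command([
  [0,0,-40,0,200],
  [0,-20,-60,-0.03,200],
  [-10,-60,-77,-0.08,200],
  [-20,-100,-77,-0.12,200],
  [-30,-140,-77,-0.16,200],
  [-40,-180,-77,-0.2,200],
  [-50,-220,-77,-0.222,200],
  [-60,-260,-77,-0.222,200],
  [-70,-300,-77,-0.222,200],
  [-76,-340,-77,-0.222,200],
])

```text
time_s: 13.73
position: [561.7, -253.9, 127.2]
orientation: [[-1.0, -0.016, -0.003], [-0.016, 0.999, 0.038], [0.002, 0.038, -0.999]]
force: [1.7, 0.4, -1.5]
width: 0.407
grasp_force: 60.3
```

Run:
```python
from h import *
c=snap("wrist","w5",1.5)
o=ctrl.get_obs(); print(o["position"],o["orientation"].round(4).tolist(),o["width"],o["force"],o["time_s"])
a=.0165; mv(557.3,-263.5,76,np.pi+a); labels(load("w5"),90)
```

```text
[ 560.3842226  -260.35409682  126.52410416] [[-0.9999, -0.0119, -0.0032], [-0.012, 0.9993, 0.0352], [0.0028, 0.0353, -0.9994]] 0.4047785455901742 [-7.81814458 -5.99030457 -2.12759369] 13.7833
mv (557.3, -263.5, 76) -> [3.0, -4.9, 50.4] turn -0.005
label [ 606.4 -250.7] size [37.5 64. ] yaw 0.008 mid+7 [ 613.4 -250.6]
```

View pics/w5.png

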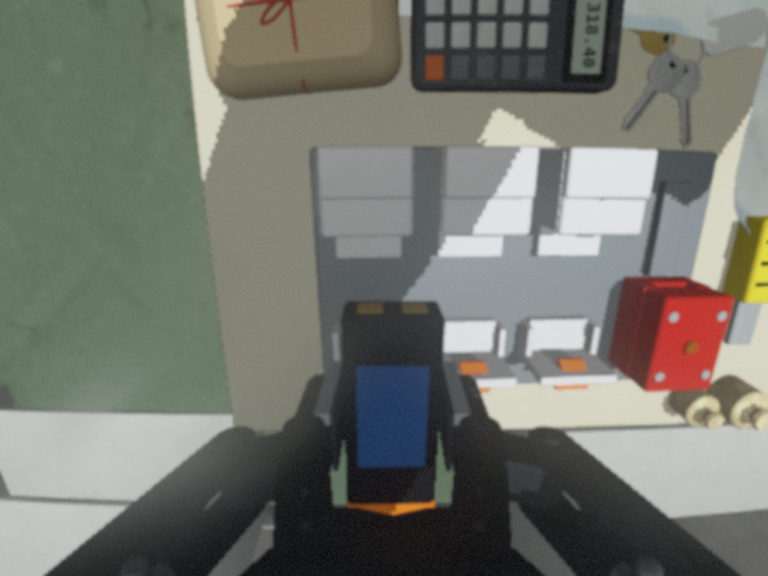

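Request:
arm_command([
  [3,-5,20,-0.005,200],
  [3,-5,40,-0.005,200],
  [3,-5,50,-0.005,200],
  [3,-5,50,-0.005,200],
  [3,-5,50,-0.005,200],
  [3,-5,50,-0.005,200],
  [3,-5,50,-0.005,200],
  [3,-5,50,-0.005,200],
  [3,-5,50,-0.005,200],
  [3,-5,50,-0.005,200],
])

```text
time_s: 14.62
position: [558.8, -254.8, 77.1]
orientation: [[-1.0, -0.021, -0.003], [-0.021, 0.999, 0.038], [0.002, 0.038, -0.999]]
force: [0.1, 0.8, -0.7]
width: 0.402
grasp_force: 60.3
```

Run:
```python
from h import *
c=load("w5")
for q in [(318,148),(412,148),(443,148),(539,150),(567,149),(657,150),(320,236),(412,236),(446,235),(532,235),(560,234),(643,234)]: print(q,ray(c,(np.array(q)+.5)/1.5-.5,58)[:2].round(1))
c=snap("wrist","w6")
c["obs"]=ctrl.get_obs(); print(c["obs"]["position"],c["obs"]["orientation"].round(3).tolist(),c["obs"]["force"])
f=c["frame"][60:300,140:500]; cv2.imwrite("pics/z6.png",cv2.resize(f,None,fx=2.2,fy=2.2,interpolation=cv2.INTER_CUBIC))
```

```text
(318, 148) [ 472.9 -288. ]
(412, 148) [ 472.2 -241.8]
(443, 148) [ 471.8 -226.4]
(539, 150) [ 471.4 -177.6]
(567, 149) [ 470.4 -163.1]
(657, 150) [ 468.9 -114.4]
(320, 236) [ 516.4 -288.5]
(412, 236) [ 516.  -240.4]
(446, 235) [ 515.3 -222.5]
(532, 235) [ 514.6 -176.1]
(560, 234) [ 513.8 -160.7]
(643, 234) [ 512.8 -113.2]
[ 558.70502932 -254.82407134   76.98900453] [[-1.0, -0.021, -0.003], [-0.021, 0.999, 0.038], [0.002, 0.038, -0.999]] [-0.41922291  0.00363037 -1.08938949]
```

View pics/z6.png

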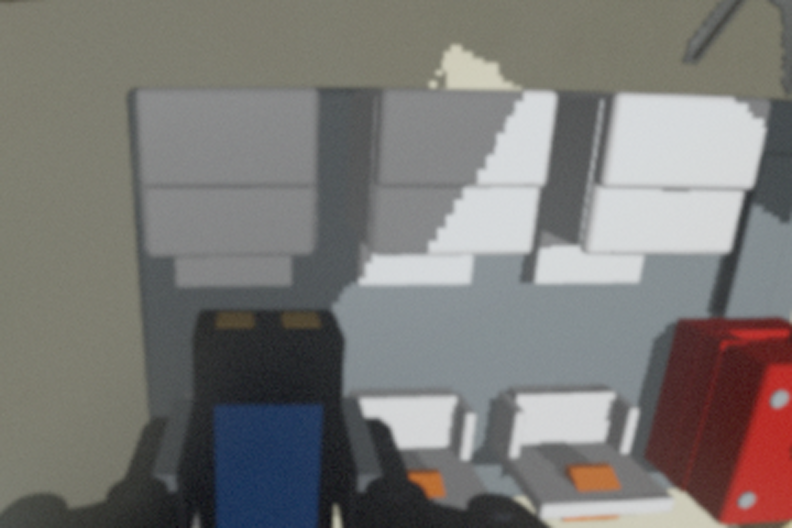

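Request:
arm_command([
  [0,-4,0,0,200],
  [0,-8.4,0,0,200],
  [0,-8.4,0,0,200],
  [0,-8.8,5,0,200],
  [0,-8.8,10,0,200],
  [0,-9,12,0,200],
  [0,-9,14,0,200],
  [0,-9,16,0,200],
  [0,-9,18,0,200],
  [0,-9,18,0,200],
])

```text
time_s: 15.5
position: [558.4, -263.4, 58.8]
orientation: [[-1.0, -0.021, -0.003], [-0.021, 0.999, 0.037], [0.003, 0.037, -0.999]]
force: [-8.4, 0.5, 10.7]
width: 0.403
grasp_force: 62.1
```

Request:
arm_command([
  [0,0,1,0,200],
  [0,0,2,0,200],
  [0,0,3,0,200],
  [0,0,4,0,200],
  [0,0,5,0,200],
  [0,-0.3,6,0,200],
  [0,-0.3,6,0,200],
  [0,-0.3,6,0,200],
  [0,-0.3,6,0,200],
  [0,-0.3,6,0,200],
])

```text
time_s: 16.33
position: [558.5, -263.4, 53.3]
orientation: [[-1.0, -0.021, -0.003], [-0.021, 0.999, 0.037], [0.002, 0.037, -0.999]]
force: [-7.9, 2.0, 13.8]
width: 0.406
grasp_force: 65.3
```

Request:
arm_command([
  [0,0,1,0,200],
  [0,0,2,0,200],
  [0,0,3,0,200],
  [0,0,4,0,200],
  [0,-0.3,5,0,200],
  [0,-0.3,6,0,200],
  [0,-0.3,7,0,200],
  [0,-0.3,8,0,200],
  [0,-0.4,9,0,200],
  [0,-0.4,9,0,200],
])

```text
time_s: 17.17
position: [558.1, -263.3, 43.8]
orientation: [[-1.0, -0.021, -0.004], [-0.021, 0.999, 0.038], [0.003, 0.038, -0.999]]
force: [-9.5, 0.9, 10.8]
width: 0.406
grasp_force: 67.7
```

Run:
```python
from h import *
c=snap("wrist","w7"); f=c["frame"][60:330,140:500]; cv2.imwrite("pics/z7.png",cv2.resize(f,None,fx=2,fy=2,interpolation=cv2.INTER_CUBIC))
c=snap("scene","s7"); g=c["frame"][120:230,200:340]; cv2.imwrite("pics/s7.png",cv2.resize(g,None,fx=5,fy=5,interpolation=cv2.INTER_CUBIC))
a=cv2.imread("pics/z7.png"); b=cv2.imread("pics/s7.png"); b=cv2.resize(b,(0,0),fx=.55,fy=.55); a=cv2.resize(a,(0,0),fx=.56,fy=.56)
H=max(a.shape[0],b.shape[0]); o=np.zeros((H,a.shape[1]+b.shape[1],3),np.uint8); o[:a.shape[0],:a.shape[1]]=a; o[:b.shape[0],a.shape[1]:]=b; cv2.imwrite("pics/m7.png",o); print(o.shape)
```

```text
(302, 788, 3)
```

View pics/m7.png

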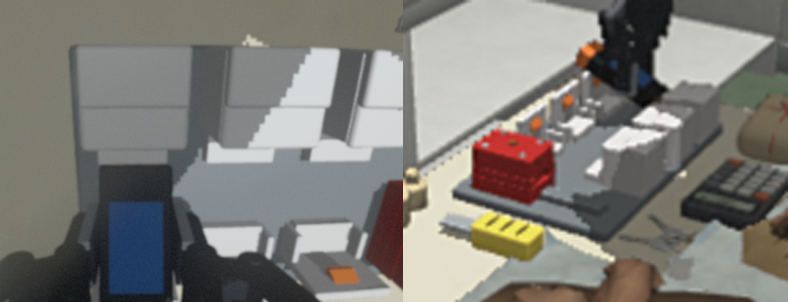

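The pack has pivoted in the grip: cap up over the end wall, plain end down in front of the hood. Next I push it in under the hood.

Request:
arm_command([
  [3,0,1,0,200],
  [6,0,2,0,200],
  [9,0,3,0,200],
  [12,0,4,0,200],
  [15,0,5,0,200],
  [18,0,6,0,200],
  [21,-0.2,6.7,0,200],
  [23,-0.2,6.7,0,200],
  [23,-0.2,6.7,0,200],
  [23,-0.2,6.7,0,200],
])

```text
time_s: 18.1
position: [535.9, -263.8, 36.9]
orientation: [[-1.0, -0.021, -0.003], [-0.021, 0.999, 0.038], [0.002, 0.038, -0.999]]
force: [4.1, -1.4, 1.8]
width: 0.405
grasp_force: 66.3
```

Request:
arm_command([
  [0,0,1,0,200],
  [0,0,2,0,200],
  [0,0,3,0,200],
  [0,0,4,0,200],
  [0,0,5,0,200],
  [0,0,5.5,0,200],
  [0,0,5.5,0,200],
  [0,0,5.5,0,200],
  [0,0,5.5,0,200],
  [0,0,5.5,0,200],
])

```text
time_s: 18.93
position: [536.0, -263.5, 31.7]
orientation: [[-1.0, -0.021, -0.002], [-0.021, 0.999, 0.038], [0.002, 0.038, -0.999]]
force: [3.2, 1.3, 8.7]
width: 0.404
grasp_force: 67.4
```

Request:
arm_command([
  [0,0,0,0,105],
  [0,0,0,0,105],
  [0,0,0,0,105],
  [0,0,0,0,105],
  [0,0,0,0,105],
  [0,-0.5,-20,0,105],
  [0,-1.5,-40,0,105],
  [0,-2,-60,0,105],
  [0,-2,-60,0,255],
  [0,-2,-60,0,255],
])

```text
time_s: 19.77
position: [536.4, -268.1, 91.9]
orientation: [[-1.0, -0.021, -0.002], [-0.021, 0.999, 0.037], [0.001, 0.037, -0.999]]
force: [0.6, -0.6, -0.8]
width: 0.313
grasp_force: 0.0
```

Request:
arm_command([
  [-20,0,0,0,255],
  [-49,1,0,0,255],
  [-49,1,0,0,255],
  [-49,1,0,0,255],
  [-49,1,0,0,255],
  [-49,1,0,0,255],
  [-49,1,10,0,255],
  [-49,1,20,0,255],
  [-49,1,25,0,255],
  [-49,1,28,0,255],
])

```text
time_s: 20.6
position: [584.3, -264.5, 62.1]
orientation: [[-1.0, -0.021, -0.004], [-0.021, 0.999, 0.038], [0.003, 0.038, -0.999]]
force: [-0.3, 0.8, 7.5]
width: -0.002
grasp_force: 3.5
```

Request:
arm_command([
  [0,0,2,0,255],
  [0,0,4,0,255],
  [0,0,6,0,255],
  [0,0,8,0,255],
  [0,-0.3,10,0,255],
  [0,-0.3,12,0,255],
  [0,-0.3,14,0,255],
  [0,-0.5,15,0,255],
  [0,-0.5,16,0,255],
  [0,-0.5,16,0,255],
])

```text
time_s: 21.43
position: [584.7, -264.5, 46.9]
orientation: [[-1.0, -0.021, -0.003], [-0.021, 0.999, 0.038], [0.002, 0.038, -0.999]]
force: [1.1, 1.3, 1.3]
width: 0.003
grasp_force: 0.7
```

Request:
arm_command([
  [0,0,1,0,255],
  [0,0,2,0,255],
  [0,0,3,0,255],
  [0,0,4,0,255],
  [0,0,5,0,255],
  [0,-0.3,6,0,255],
  [0,-0.3,7,0,255],
  [0,-0.3,8,0,255],
  [0,-0.3,8.5,0,255],
  [0,-0.3,8.5,0,255],
])

```text
time_s: 22.27
position: [584.7, -264.7, 40.0]
orientation: [[-1.0, -0.021, -0.002], [-0.021, 0.999, 0.037], [0.002, 0.037, -0.999]]
force: [-5.5, 2.9, 22.6]
width: -0.001
grasp_force: 11.5
```

Request:
arm_command([
  [0,0,-40,0,255],
  [0,0,-80,0,60],
  [40,-2,-100,0,60],
  [80,-4,-100,0,60],
  [104,-4,-100,0,60],
  [104,-4,-100,0,60],
  [104,-4,-100,0,60],
  [104,-4,-100,0,60],
  [104,-4,-100,0,60],
  [104,-4,-100,0,60],
])

```text
time_s: 23.1
position: [481.7, -274.3, 138.1]
orientation: [[-1.0, -0.022, -0.004], [-0.022, 0.999, 0.038], [0.003, 0.038, -0.999]]
force: [-0.4, 0.2, 0.3]
width: 0.763
grasp_force: 0.0
```

Run:
```python
from h import *
snap("wrist","w8"); c=load("w8"); o=c["obs"]; print(o["position"],o["time_s"]); labels(c,40)
cv2.imwrite("pics/z8.png",cv2.resize(c["frame"][150:330,140:420],None,fx=2.8,fy=2.8,interpolation=cv2.INTER_CUBIC))
print("top"); snap("top","t8"); labels(load("t8"))
a=0.167; mv(480,190,140,np.pi+a)
```

```text
[ 481.74127205 -274.33348719  138.1345897 ] 23.1
label [ 548.2 -261.9] size [26.6 43.9] yaw 0.014 mid+7 [ 555.2 -261.8]
top
label [574.5 323.2] size [29.1 48.3] yaw 0.02 mid+7 [581.5 323.4]
label [575.3 197.6] size [30.1 48.6] yaw 0.179 mid+7 [582.2 198.9]
label [ 549.8 -266.7] size [25.6 45.3] yaw -0.002 mid+7 [ 556.8 -266.8]
label [429.4 349.8] size [ 19.1 119.8] yaw 0.049 mid+7 [436.4 350.2]
mv (480, 190, 140) -> [-8.5, 464.0, 15.9] turn -0.145
```

View pics/z8.png

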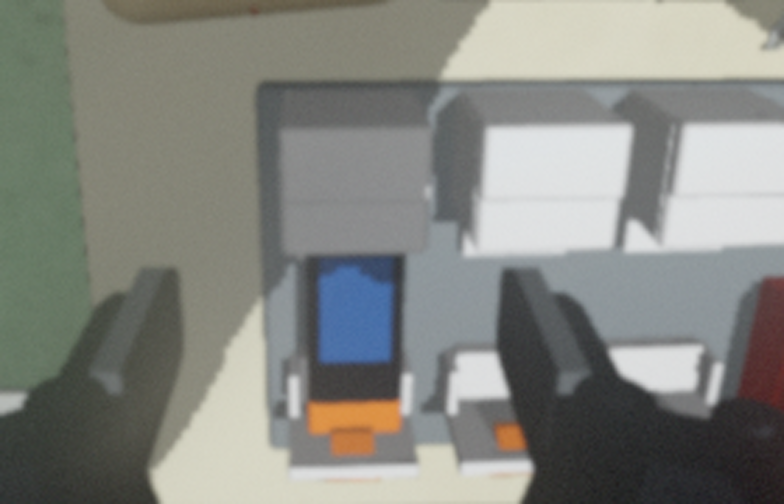

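Request:
arm_command([
  [0,40,0,0,60],
  [0,80,0,0,60],
  [0,120,4,0,60],
  [0,160,4,0,60],
  [0,200,4,-0.03,60],
  [0,240,4,-0.06,60],
  [0,280,8,-0.09,60],
  [-4,320,12,-0.145,60],
  [-8,360,16,-0.145,60],
  [-8,400,16,-0.145,60],
])

```text
time_s: 24.03
position: [480.6, 128.2, 137.2]
orientation: [[-0.986, -0.166, -0.003], [-0.166, 0.985, 0.038], [-0.003, 0.038, -0.999]]
force: [1.4, -0.3, -0.2]
width: 0.762
grasp_force: 0.0
```

Request:
arm_command([
  [0,30,0,0,60],
  [0,60,0,0,60],
  [0,60,0,0,60],
  [0,60,0,0,60],
  [0,60,0,0,60],
  [0,60,0,0,60],
  [0,60,0,0,60],
  [0,60,0,0,60],
  [0,60,0,0,60],
  [0,60,0,0,60],
])

```text
time_s: 24.87
position: [470.9, 184.6, 140.0]
orientation: [[-0.986, -0.164, -0.003], [-0.164, 0.986, 0.038], [-0.003, 0.038, -0.999]]
force: [-1.1, 0.3, -0.3]
width: 0.764
grasp_force: 0.0
```

```bash
cat > g.py <<'E'
from h import *
import sys
n=sys.argv[1]; snap("wrist",n); c=load(n); o=c["obs"]; print(o["position"],o["orientation"].round(3).tolist(),o["time_s"]); labels(c,20)
E
python3 g.py w9
```

```text
[470.93567138 184.6396573  140.00817427] [[-0.986, -0.164, -0.003], [-0.164, 0.986, 0.038], [-0.003, 0.038, -0.999]] 24.8667
label [430.  357.5] size [ 28.4 125.2] yaw 0.05 mid+7 [437.  357.9]
label [574.9 199.3] size [24.7 42.6] yaw 0.142 mid+7 [581.8 200.3]
label [558.9 327.9] size [15.7 21.2] yaw 1.48 mid+7 [559.5 334.8]
```

```bash
python3 -c "
from h import *
mv(568,198.5,60,np.pi+.158);mv(568,198.5,4,np.pi+.158)"
```

```text
mv (568, 198.5, 60) -> [-97.8, -5.4, 80.2] turn 0.007
mv (568, 198.5, 4) -> [-97.6, -7.6, 136.2] turn 0.007
```

Request:
arm_command([
  [-40,-3,10,0.007,60],
  [-75,-5,40,0.007,60],
  [-98,-5,70,0.007,60],
  [-98,-5,80,0.007,60],
  [-98,-6,95,0.007,60],
  [-98,-7,115,0.007,60],
  [-98,-7.6,128,0.007,60],
  [-98,-7.6,136,0.007,60],
  [-98,-7.6,136,0.007,60],
  [-98,-7.6,136,0.007,60],
])

```text
time_s: 25.75
position: [568.2, 198.9, 4.5]
orientation: [[-0.987, -0.158, -0.003], [-0.158, 0.987, 0.038], [-0.003, 0.038, -0.999]]
force: [0.4, -1.0, 0.0]
width: 0.767
grasp_force: 0.0
```

Request:
arm_command([
  [0,0,0,0,200],
  [0,0,0,0,200],
  [0,0,0,0,200],
  [0,0,0,0,200],
  [0,0,0,0,200],
  [0,0,0,0,200],
  [0,0,0,0,200],
  [0,0,-3,0,200],
  [0,0,-40,0,200],
  [0,0,-70,0,200],
])

```text
time_s: 26.58
position: [567.6, 195.9, 74.9]
orientation: [[-0.987, -0.158, -0.005], [-0.158, 0.987, 0.037], [-0.001, 0.038, -0.999]]
force: [1.7, 1.0, 0.3]
width: 0.402
grasp_force: 60.4
```

```bash
cat >> h.py <<'E'
A=.019; DK=np.array([550.7,-167.2])
def dk(x,y): return DK+[x*np.cos(A)-y*np.sin(A),x*np.sin(A)+y*np.cos(A)]
E
python3 -c "
from h import *
o=ctrl.get_obs(); print(o['position'],o['width'],o['grasp_force'])
g=dk(5.6,-32); mv(g[0],g[1]+.5,125,np.pi+A); print(dk(5.6,32))"
```

```text
[567.5903688  195.93635232  74.9092749 ] 0.4015033409027528 60.41466509923339
mv (np.float64(556.9069526497349), np.float64(-198.587830575377), 125) -> [73.0, -385.7, -64.7] turn 0.14
[ 555.69102581 -135.09938223]
```

Request:
arm_command([
  [5,-30,-40,0,200],
  [12,-70,-65,0.03,200],
  [20,-110,-65,0.06,200],
  [28,-150,-65,0.1,200],
  [36,-190,-65,0.14,200],
  [44,-230,-65,0.14,200],
  [52,-270,-65,0.14,200],
  [60,-310,-65,0.14,200],
  [67,-350,-65,0.14,200],
  [73,-386,-65,0.14,200],
])

```text
time_s: 27.42
position: [557.3, -200.1, 124.8]
orientation: [[-1.0, -0.019, -0.002], [-0.019, 0.999, 0.038], [0.002, 0.038, -0.999]]
force: [1.2, 0.2, -1.2]
width: 0.403
grasp_force: 60.4
```

Request:
arm_command([
  [0,0,0,0,200],
  [0,0,0,0,200],
  [0,0,15,0,200],
  [0,-0.5,30,0,200],
  [0,-0.5,45,0,200],
  [0,-0.5,50,0,200],
  [0,-0.5,50,0,200],
  [0,-0.5,50,0,200],
  [0,-0.5,50,0,200],
  [0,-0.5,50,0,200],
])

```text
time_s: 28.25
position: [558.2, -196.6, 75.2]
orientation: [[-1.0, -0.019, -0.002], [-0.019, 0.999, 0.037], [0.001, 0.037, -0.999]]
force: [0.1, -0.3, -0.7]
width: 0.4
grasp_force: 60.4
```

```bash
python3 -c "
from h import *
o=ctrl.get_obs(); print(o['position'],o['force'],o['width'],o['time_s'])
g=dk(5.6,-32); mv(g[0],g[1]+.5,62,np.pi+A); snap('wrist','w10'); snap('top','t10'); labels(load('t10')); labels(load('w10'),95)"
```

```text
[ 558.15443805 -196.64006749   75.24386664] [ 0.1049453  -0.2593894  -0.70213693] 0.40039383469865614 28.25
mv (np.float64(556.9069526497349), np.float64(-198.587830575377), 62) -> [1.3, -2.4, 13.2] turn 0.0
label [572.8 323.2] size [29.  45.1] yaw 0.02 mid+7 [579.8 323.4]
label [429.4 349.8] size [ 19.1 119.8] yaw 0.049 mid+7 [436.4 350.2]
label [ 524.7 -243.9] size [18.4 30.4] yaw 0.01 mid+7 [ 531.7 -243.9]
label [ 560.4 -196.2] size [25.6 42.7] yaw 0.005 mid+7 [ 567.4 -196.2]
```

```bash
python3 -c "
from h import *
for n in ('w6','w10'):
    c=load(n); print(n,c['obs']['position']); labels(c,c['obs']['position'][2]+16)"
```

```text
w6 [ 558.79618062 -254.80205767   77.12838127]
label [ 565.6 -254.2] size [26.4 44.3] yaw 0.011 mid+7 [ 572.6 -254.1]
w10 [ 558.15443805 -196.64006749   75.24386664]
label [ 526.2 -245.2] size [19.  31.3] yaw 0.01 mid+7 [ 533.2 -245.1]
label [ 563. -196.] size [26.4 44. ] yaw 0.005 mid+7 [ 570. -196.]
```

Request:
arm_command([
  [-1,-2,3,0,200],
  [-1,-2.2,8,0,200],
  [-1,-2.4,12,0,200],
  [-1,-2.5,14,0,200],
  [-1,-2.5,16,0,200],
  [-1,-2.6,18,0,200],
  [-1,-2.7,20,0,200],
  [-1,-2.8,22,0,200],
  [-1,-2.8,22,0,200],
  [-1,-2.8,22,0,200],
])

```text
time_s: 29.18
position: [557.7, -198.7, 52.2]
orientation: [[-1.0, -0.018, -0.004], [-0.019, 0.999, 0.038], [0.004, 0.038, -0.999]]
force: [-9.2, -0.1, 11.9]
width: 0.402
grasp_force: 64.7
```

Request:
arm_command([
  [0,0,1,0,200],
  [0,0,2,0,200],
  [0,0,3,0,200],
  [0,0,4,0,200],
  [0,-0.3,5,0,200],
  [0,-0.3,6,0,200],
  [0,-0.3,7,0,200],
  [0,-0.3,8,0,200],
  [0,-0.3,8.6,0,200],
  [0,-0.3,8.6,0,200],
])

```text
time_s: 30.02
position: [557.5, -198.6, 43.4]
orientation: [[-1.0, -0.018, -0.005], [-0.019, 0.999, 0.038], [0.004, 0.038, -0.999]]
force: [-9.6, 1.8, 12.6]
width: 0.404
grasp_force: 67.5
```

Request:
arm_command([
  [3,0,1,0,200],
  [6,0,2,0,200],
  [9,0,3,0,200],
  [12,0,4,0,200],
  [15,0,5,0,200],
  [18,0,5.5,0,200],
  [21,-0.2,5.5,0,200],
  [23,-0.2,5.5,0,200],
  [23,-0.2,5.5,0,200],
  [23,-0.2,5.5,0,200],
])

```text
time_s: 30.85
position: [535.6, -198.9, 38.0]
orientation: [[-1.0, -0.019, -0.003], [-0.019, 0.999, 0.038], [0.002, 0.038, -0.999]]
force: [3.5, 0.7, -2.7]
width: 0.401
grasp_force: 65.6
```

Request:
arm_command([
  [0,0,1,0,200],
  [0,0,2,0,200],
  [0,0,3,0,200],
  [0,0,4,0,200],
  [0,0,5,0,200],
  [0,0,6,0,200],
  [0,0,6,0,200],
  [0,0,6,0,200],
  [0,0,6,0,200],
  [0,0,6,0,200],
])

```text
time_s: 31.68
position: [536.3, -199.0, 33.2]
orientation: [[-1.0, -0.019, -0.001], [-0.019, 0.999, 0.037], [0.0, 0.037, -0.999]]
force: [1.5, 2.7, 17.0]
width: 0.402
grasp_force: 68.0
```

Request:
arm_command([
  [0,0,0,0,105],
  [0,0,0,0,105],
  [0,0,0,0,105],
  [0,0,0,0,105],
  [0,0,0,0,105],
  [0,-0.5,-20,0,105],
  [0,-1.5,-40,0,105],
  [0,-2,-60,0,105],
  [0,-2,-60,0,255],
  [0,-2,-60,0,255],
])

```text
time_s: 32.52
position: [536.3, -203.3, 92.7]
orientation: [[-1.0, -0.019, -0.002], [-0.019, 0.999, 0.037], [0.001, 0.037, -0.999]]
force: [0.7, 0.3, -0.3]
width: 0.314
grasp_force: 0.0
```

Request:
arm_command([
  [-20,0,0,0,255],
  [-48,2,0,0,255],
  [-48,3,0,0,255],
  [-48,3,0,0,255],
  [-48,3,0,0,255],
  [-48,3,0,0,255],
  [-48,3,10,0,255],
  [-48,3,20,0,255],
  [-48,3,25,0,255],
  [-48,3,28,0,255],
])

```text
time_s: 33.35
position: [583.2, -197.9, 63.0]
orientation: [[-1.0, -0.019, -0.004], [-0.019, 0.999, 0.038], [0.003, 0.038, -0.999]]
force: [0.5, 0.9, 7.0]
width: -0.002
grasp_force: 3.3
```

Request:
arm_command([
  [0,0,2,0,255],
  [0,0,4,0,255],
  [0,0,6,0,255],
  [0,0,8,0,255],
  [0,-0.3,10,0,255],
  [0,-0.3,12,0,255],
  [0,-0.3,14,0,255],
  [0,-0.5,15,0,255],
  [0,-0.5,16,0,255],
  [0,-0.5,16,0,255],
])

```text
time_s: 34.18
position: [583.5, -197.9, 47.8]
orientation: [[-1.0, -0.019, -0.003], [-0.019, 0.999, 0.038], [0.003, 0.038, -0.999]]
force: [0.8, 0.5, 1.5]
width: 0.001
grasp_force: 0.7
```

Request:
arm_command([
  [0,0,1,0,255],
  [0,0,2,0,255],
  [0,0,3,0,255],
  [0,0,4,0,255],
  [0,0,5,0,255],
  [0,-0.3,6,0,255],
  [0,-0.3,7,0,255],
  [0,-0.3,8,0,255],
  [0,-0.3,9.3,0,255],
  [0,-0.3,9.3,0,255],
])

```text
time_s: 35.02
position: [583.5, -198.1, 40.0]
orientation: [[-1.0, -0.019, -0.002], [-0.019, 0.999, 0.037], [0.002, 0.037, -0.999]]
force: [-6.5, 1.8, 22.2]
width: 0.0
grasp_force: 11.4
```

Request:
arm_command([
  [0,0,-40,0,255],
  [0,0,-80,0,60],
  [40,10,-100,0,60],
  [80,30,-100,0,60],
  [104,60,-100,0,60],
  [104,100,-100,0,60],
  [104,140,-100,0,60],
  [104,180,-100,0,60],
  [104,220,-100,0,60],
  [104,260,-100,0,60],
])

```text
time_s: 35.85
position: [474.0, 57.7, 148.6]
orientation: [[-1.0, -0.018, -0.004], [-0.019, 0.999, 0.038], [0.003, 0.038, -0.999]]
force: [1.5, 0.4, -1.1]
width: 0.766
grasp_force: 0.0
```

```bash
python3 -c "
from h import *
o=ctrl.get_obs(); print(o['position'],o['time_s'])
snap('top','t11'); labels(load('t11'),20); print('z40'); labels(load('t11'),40)"
```

```text
[473.95838718  57.68819306 148.62868699] 35.85
label [573.6 322.6] size [29.7 48.6] yaw -0.051 mid+7 [580.6 322.2]
label [ 548.3 -201.5] size [28.7 45.2] yaw 0.004 mid+7 [ 555.3 -201.5]
label [ 549.8 -267.9] size [28.8 44.8] yaw 0.021 mid+7 [ 556.8 -267.7]
label [429.4 349.8] size [ 19.1 119.8] yaw 0.049 mid+7 [436.4 350.2]
z40
label [570.4 317.4] size [29.2 47.8] yaw -0.051 mid+7 [577.4 317. ]
label [ 545.6 -198.2] size [28.2 44.5] yaw 0.004 mid+7 [ 552.6 -198.2]
label [ 547.  -263.5] size [28.3 44.1] yaw 0.021 mid+7 [ 554.  -263.4]
label [428.5 344.2] size [ 18.8 117.9] yaw 0.049 mid+7 [435.5 344.5]
```

Request:
arm_command([
  [0,40,0,0,60],
  [0,80,0,0.03,60],
  [0,120,0,0.06,60],
  [0,160,0,0.07,60],
  [0,200,8,0.07,60],
  [0,240,16,0.07,60],
  [0,258,18,0.07,60],
  [0,258,18,0.07,60],
  [0,258,18,0.07,60],
  [0,258,18,0.07,60],
])

```text
time_s: 36.73
position: [469.7, 313.8, 140.2]
orientation: [[-0.999, 0.051, -0.004], [0.051, 0.998, 0.037], [0.006, 0.037, -0.999]]
force: [-0.6, -0.1, -0.6]
width: 0.765
grasp_force: 0.0
```

```bash
python3 g.py w12
```

```text
[469.74902701 313.79636533 140.19283446] [[-0.999, 0.051, -0.004], [0.051, 0.998, 0.037], [0.006, 0.037, -0.999]] 36.7333
label [421.4 349. ] size [ 22.2 107.6] yaw 0.048 mid+7 [428.4 349.4]
label [573.3 323.7] size [26.5 43.6] yaw -0.074 mid+7 [580.3 323.1]
```

```bash
python3 -c "
from h import *
mv(566.5,324.2,60,np.pi-.068);mv(566.5,324.2,4,np.pi-.068)"
```

```text
mv (566.5, 324.2, 60) -> [-96.3, 12.7, 80.4] turn 0.016
mv (566.5, 324.2, 4) -> [-96.6, 10.6, 136.4] turn 0.016
```

Request:
arm_command([
  [-40,5,10,0.016,60],
  [-75,10,40,0.016,60],
  [-96,13,70,0.016,60],
  [-96,13,80,0.016,60],
  [-96,12,95,0.016,60],
  [-96,11,115,0.016,60],
  [-96,10.6,128,0.016,60],
  [-96,10.6,136,0.016,60],
  [-96,10.6,136,0.016,60],
  [-96,10.6,136,0.016,60],
])

```text
time_s: 37.62
position: [566.1, 324.9, 5.1]
orientation: [[-0.998, 0.068, -0.003], [0.067, 0.997, 0.038], [0.006, 0.038, -0.999]]
force: [-0.5, -0.6, 0.2]
width: 0.77
grasp_force: 0.0
```

Request:
arm_command([
  [0,0,0,0,200],
  [0,0,0,0,200],
  [0,0,0,0,200],
  [0,0,0,0,200],
  [0,0,0,0,200],
  [0,0,0,0,200],
  [0,0,0,0,200],
  [0,0,-3,0,200],
  [0,0,-40,0,200],
  [0,0,-70,0,200],
])

```text
time_s: 38.45
position: [565.3, 322.3, 75.1]
orientation: [[-0.998, 0.067, -0.005], [0.067, 0.997, 0.037], [0.008, 0.036, -0.999]]
force: [0.2, 0.4, 0.3]
width: 0.398
grasp_force: 60.4
```

```bash
python3 -c "
from h import *
o=ctrl.get_obs(); print(o['position'],o['width'],o['grasp_force'])
g=dk(7,32); mv(g[0],g[1]-.2,125,np.pi+A)"
```

```text
[565.27719255 322.28021508  75.1468467 ] 0.39799619137248593 60.42976152151823
mv (np.float64(557.0907731186829), np.float64(-135.27278382826296), 125) -> [-22.0, -455.0, -66.6] turn -0.086
```

Request:
arm_command([
  [0,-20,-40,0,200],
  [-2,-55,-67,0,200],
  [-5,-95,-67,-0.03,200],
  [-8,-135,-67,-0.086,200],
  [-10,-175,-67,-0.086,200],
  [-13,-215,-67,-0.086,200],
  [-15,-255,-67,-0.086,200],
  [-18,-295,-67,-0.086,200],
  [-20,-335,-67,-0.086,200],
  [-22,-370,-67,-0.086,200],
])

```text
time_s: 39.28
position: [563.2, -52.6, 127.9]
orientation: [[-1.0, -0.019, -0.002], [-0.019, 0.999, 0.038], [0.002, 0.038, -0.999]]
force: [0.8, 0.6, -1.2]
width: 0.4
grasp_force: 60.5
```

Request:
arm_command([
  [2,-30,0,0,200],
  [5,-60,0,0,200],
  [8,-85,0,0,200],
  [8,-85,0,0,200],
  [8,-85,0,0,200],
  [8,-85.5,20,0,200],
  [8,-86,40,0,200],
  [8,-86.5,50,0,200],
  [8,-86.5,50,0,200],
  [8,-86.5,50,0,200],
])

```text
time_s: 40.12
position: [557.0, -134.2, 74.5]
orientation: [[-1.0, -0.02, -0.004], [-0.02, 0.999, 0.038], [0.003, 0.038, -0.999]]
force: [-0.2, 0.6, -0.2]
width: 0.403
grasp_force: 60.4
```

```bash
python3 -c "
from h import *
snap('wrist','w13'); c=load('w13'); p=c['obs']['position']; print(p,c['obs']['orientation'].round(3).tolist(),c['obs']['force'],c['obs']['time_s']); labels(c,p[2]+16)
g=dk(6,32); mv(g[0],g[1]-.1,44.5,np.pi+A)"
```

```text
[ 556.95719078 -134.16749187   74.45393708] [[-1.0, -0.02, -0.004], [-0.02, 0.999, 0.038], [0.003, 0.038, -0.999]] [-0.20159727  0.62937288 -0.20999224] 40.1167
label [ 525.4 -181.5] size [19.3 31.9] yaw 0.016 mid+7 [ 532.4 -181.4]
label [ 562.8 -133.6] size [26.5 44.5] yaw -0.002 mid+7 [ 569.8 -133.6]
mv (np.float64(556.090953613253), np.float64(-135.19178268511692), 44.5) -> [1.4, -1.9, 30.6] turn 0.001
```

Request:
arm_command([
  [0,-0.8,3,0,200],
  [0,-1,8,0,200],
  [0,-1.2,12,0,200],
  [0,-1.3,14,0,200],
  [0,-1.4,16,0,200],
  [0,-1.4,18,0,200],
  [0,-1.5,20,0,200],
  [0,-1.6,22,0,200],
  [0,-1.6,22,0,200],
  [0,-1.6,22,0,200],
])

```text
time_s: 41.0
position: [556.3, -135.7, 52.4]
orientation: [[-1.0, -0.019, -0.004], [-0.019, 0.999, 0.038], [0.003, 0.038, -0.999]]
force: [-8.3, -0.6, 10.3]
width: 0.404
grasp_force: 64.5
```

Request:
arm_command([
  [0,0,1,0,200],
  [0,0,2,0,200],
  [0,0,3,0,200],
  [0,0,4,0,200],
  [0,-0.3,5,0,200],
  [0,-0.3,6,0,200],
  [0,-0.3,7,0,200],
  [0,-0.3,7.8,0,200],
  [0,-0.3,7.8,0,200],
  [0,-0.3,7.8,0,200],
])

```text
time_s: 41.83
position: [556.0, -135.6, 44.6]
orientation: [[-1.0, -0.019, -0.004], [-0.019, 0.999, 0.038], [0.004, 0.038, -0.999]]
force: [-10.7, 0.8, 11.7]
width: 0.404
grasp_force: 67.1
```

Request:
arm_command([
  [3,0,1,0,200],
  [6,0,2,0,200],
  [9,0,3,0,200],
  [12,0,4,0,200],
  [15,0,5,0,200],
  [18,0,6,0,200],
  [21,-0.2,6.8,0,200],
  [23,-0.2,6.8,0,200],
  [23,-0.2,6.8,0,200],
  [23,-0.2,6.8,0,200],
])

```text
time_s: 42.67
position: [534.0, -136.1, 37.5]
orientation: [[-1.0, -0.019, -0.003], [-0.019, 0.999, 0.038], [0.002, 0.038, -0.999]]
force: [4.2, -0.5, -0.8]
width: 0.4
grasp_force: 65.4
```

Request:
arm_command([
  [0,0,1,0,200],
  [0,0,2,0,200],
  [0,0,3,0,200],
  [0,0,4,0,200],
  [0,0,5,0,200],
  [0,0,5.5,0,200],
  [0,0,5.5,0,200],
  [0,0,5.5,0,200],
  [0,0,5.5,0,200],
  [0,0,5.5,0,200],
])

```text
time_s: 43.5
position: [534.7, -135.9, 33.3]
orientation: [[-1.0, -0.019, -0.001], [-0.019, 0.999, 0.037], [0.001, 0.038, -0.999]]
force: [0.6, 1.8, 22.3]
width: 0.401
grasp_force: 68.1
```

Request:
arm_command([
  [0,0,0,0,105],
  [0,0,0,0,105],
  [0,0,0,0,105],
  [0,0,0,0,105],
  [0,0,0,0,105],
  [0,-0.5,-20,0,105],
  [0,-1.5,-40,0,105],
  [0,-2,-60,0,105],
  [0,-2,-60,0,255],
  [0,-2,-60,0,255],
])

```text
time_s: 44.33
position: [534.8, -140.3, 92.7]
orientation: [[-1.0, -0.019, -0.002], [-0.019, 0.999, 0.037], [0.001, 0.037, -0.999]]
force: [-0.2, -0.5, -0.7]
width: 0.309
grasp_force: 0.0
```

Request:
arm_command([
  [-20,0,0,0,255],
  [-48,2,0,0,255],
  [-48,3,0,0,255],
  [-48,3,0,0,255],
  [-48,3,0,0,255],
  [-48,3,0,0,255],
  [-48,3,10,0,255],
  [-48,3,20,0,255],
  [-48,3,25,0,255],
  [-48,3,28,0,255],
])

```text
time_s: 45.17
position: [581.7, -135.0, 63.0]
orientation: [[-1.0, -0.019, -0.004], [-0.019, 0.999, 0.038], [0.003, 0.038, -0.999]]
force: [0.9, 0.6, 8.0]
width: -0.001
grasp_force: 3.3
```

Request:
arm_command([
  [0,0,2,0,255],
  [0,0,4,0,255],
  [0,0,6,0,255],
  [0,0,8,0,255],
  [0,-0.3,10,0,255],
  [0,-0.3,12,0,255],
  [0,-0.3,14,0,255],
  [0,-0.5,15,0,255],
  [0,-0.5,16,0,255],
  [0,-0.5,16,0,255],
])

```text
time_s: 46.0
position: [581.9, -135.0, 47.8]
orientation: [[-1.0, -0.019, -0.003], [-0.019, 0.999, 0.038], [0.003, 0.038, -0.999]]
force: [0.7, -0.3, 2.2]
width: -0.003
grasp_force: 0.6
```

Next I finish the press and then hover near the key, with TCP at about (440, 10, 140).

Request:
arm_command([
  [0,0,1,0,255],
  [0,0,2,0,255],
  [0,0,3,0,255],
  [0,0,4,0,255],
  [0,0,5,0,255],
  [0,-0.3,6,0,255],
  [0,-0.3,7,0,255],
  [0,-0.3,8,0,255],
  [0,-0.3,9.3,0,255],
  [0,-0.3,9.3,0,255],
])

```text
time_s: 46.83
position: [581.9, -135.1, 40.0]
orientation: [[-1.0, -0.019, -0.002], [-0.019, 0.999, 0.037], [0.002, 0.037, -0.999]]
force: [-6.5, 1.4, 24.0]
width: 0.005
grasp_force: 12.1
```

Request:
arm_command([
  [0,0,-40,0,255],
  [0,0,-80,0,105],
  [40,20,-100,-0.03,105],
  [80,60,-100,-0.05,105],
  [120,100,-100,-0.05,105],
  [140,130,-100,-0.05,105],
  [140,148,-100,-0.05,105],
  [140,148,-100,-0.05,105],
  [140,148,-100,-0.05,105],
  [140,148,-100,-0.05,105],
])

```text
time_s: 47.67
position: [439.5, 6.4, 144.5]
orientation: [[-0.998, -0.07, -0.003], [-0.07, 0.997, 0.037], [0.001, 0.038, -0.999]]
force: [0.6, -0.1, 0.2]
width: 0.592
grasp_force: 0.0
```

Run:
```python
from h import *
snap("wrist","w14"); c=load("w14"); o=c["obs"]; print(o["position"],o["orientation"].round(3).tolist(),o["width"],o["time_s"])
labels(c,40)
cv2.imwrite("pics/z14.png",cv2.resize(c["frame"][90:350,20:400],None,fx=2.1,fy=2.1,interpolation=cv2.INTER_CUBIC))
```

```text
[439.53137754   6.41578713 144.5260526 ] [[-0.998, -0.07, -0.003], [-0.07, 0.997, 0.037], [0.001, 0.038, -0.999]] 0.5922997107455511 47.6667
label [ 548.2 -262.9] size [27.1 44.6] yaw 0.02 mid+7 [ 555.2 -262.8]
label [ 545.2 -134.8] size [26.3 39.4] yaw 0.038 mid+7 [ 552.2 -134.5]
label [ 554.5 -197.4] size [26.3 29.5] yaw 0.035 mid+7 [ 561.5 -197.1]
```

View pics/z14.png

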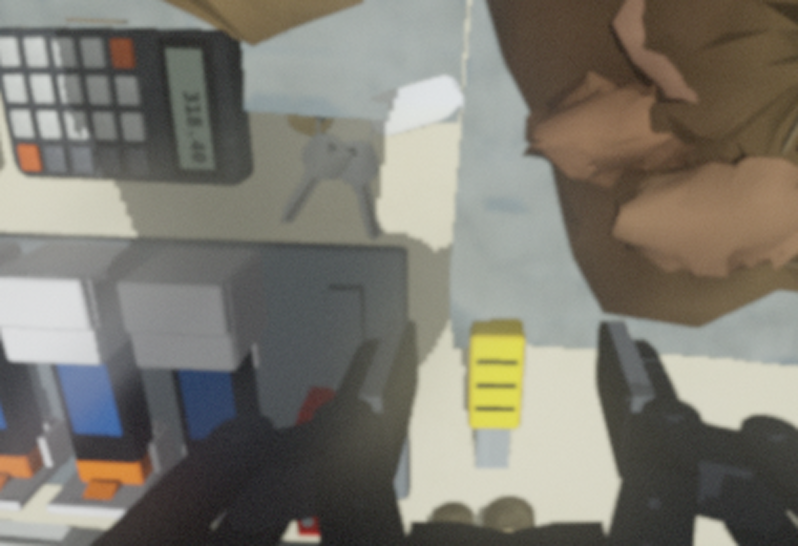

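The key handle's top face is at (470,336), (523,333), (520,428) and (470,428), with the tongue tip at row 467. The packs are latched.

Run:
```python
from h import *
c=load("w14")
w=np.array([ray(c,(np.array(u)+.5)/2.1-.5+[20,90],24)[:2] for u in [(470,428),(520,428),(523,333),(470,336)]]); d=w[:2].mean(0)-w[2:].mean(0); print(w.round(1).tolist(),w.mean(0),np.hypot(*d),np.arctan2(d[1],d[0]))
t=np.array([ray(c,(np.array(u)+.5)/2.1-.5+[20,90],14)[:2] for u in [(475,467),(509,467)]]); print(t.round(1).tolist())
a=np.arctan2(d[1],d[0]); tt=t.mean(0)-w.mean(0); print(np.arctan2(tt[1],tt[0]))
```

```text
[[564.9, 0.4], [563.8, 28.4], [503.3, 25.1], [506.4, -2.4]] [534.59761229  12.8523496 ] 59.5924141965194 0.05080875711986223
[[601.4, 4.9], [600.6, 25.3]]
0.03336034108587262
```

```bash
python3 -c "
from h import *
mv(535.5,13.4,60,np.pi+.042);mv(535.5,13.4,7,np.pi+.042)"
```

```text
mv (535.5, 13.4, 60) -> [-96.0, -2.3, 84.3] turn 0.027
mv (535.5, 13.4, 7) -> [-96.0, -4.3, 137.3] turn 0.027
```

Request:
arm_command([
  [-40,-1,10,0.027,105],
  [-75,-2,40,0.027,105],
  [-96,-2,70,0.027,105],
  [-96,-2,84,0.027,105],
  [-96,-3,100,0.027,105],
  [-96,-4,115,0.027,105],
  [-96,-4.3,128,0.027,105],
  [-96,-4.3,137,0.027,105],
  [-96,-4.3,137,0.027,105],
  [-96,-4.3,137,0.027,105],
])

```text
time_s: 48.55
position: [535.1, 13.3, 7.1]
orientation: [[-0.999, -0.041, -0.004], [-0.041, 0.998, 0.038], [0.003, 0.038, -0.999]]
force: [0.4, 0.6, -0.0]
width: 0.587
grasp_force: 0.0
```

Request:
arm_command([
  [0,0,0,0,200],
  [0,0,0,0,200],
  [0,0,0,0,200],
  [0,0,0,0,200],
  [0,0,0,0,200],
  [0,0,0,0,200],
  [0,0,0,0,200],
  [0,0,0,0,200],
  [0,0,0,0,200],
  [0,0,0,0,200],
])

```text
time_s: 49.38
position: [535.9, 13.7, 8.6]
orientation: [[-0.999, -0.042, -0.001], [-0.042, 0.998, 0.037], [-0.0, 0.037, -0.999]]
force: [-2.5, -2.5, 6.4]
width: 0.337
grasp_force: 59.5
```

```bash
python3 -c "
from h import *
mv(474,-68.6,85,np.pi+.019)"
```

```text
mv (474, -68.6, 85) -> [65.2, -76.8, -79.3] turn 0.023
```

Request:
arm_command([
  [0,0,-5,0,200],
  [0,0,-40,0,200],
  [10,-2,-79,0,200],
  [35,-30,-79,0.023,200],
  [60,-60,-79,0.023,200],
  [65,-77,-79,0.023,200],
  [65,-77,-79,0.023,200],
  [65,-77,-79,0.023,200],
  [65,-77,-79,0.023,200],
  [65,-77,-79,0.023,200],
])

```text
time_s: 50.22
position: [474.2, -68.0, 83.8]
orientation: [[-1.0, -0.02, -0.003], [-0.02, 0.999, 0.038], [0.002, 0.038, -0.999]]
force: [-0.7, 0.3, -1.6]
width: 0.334
grasp_force: 59.5
```

Run:
```python
from h import *
snap("wrist","w15"); c=load("w15"); o=c["obs"]; print(o["position"],o["orientation"].round(3).tolist(),o["width"],o["force"],o["time_s"])
mv(474,-68.6,34,np.pi+.019)
cv2.imwrite("pics/z15.png",cv2.resize(c["frame"][130:384,120:440],None,fx=2.3,fy=2.3,interpolation=cv2.INTER_CUBIC))
```

```text
[474.20142166 -67.99572698  83.79181658] [[-1.0, -0.02, -0.003], [-0.02, 0.999, 0.038], [0.002, 0.038, -0.999]] 0.3344122291645217 [-0.71524176  0.29864401 -1.55298362] 50.2167
mv (474, -68.6, 34) -> [0.0, -2.6, 49.6] turn 0.001
```

View pics/z15.png

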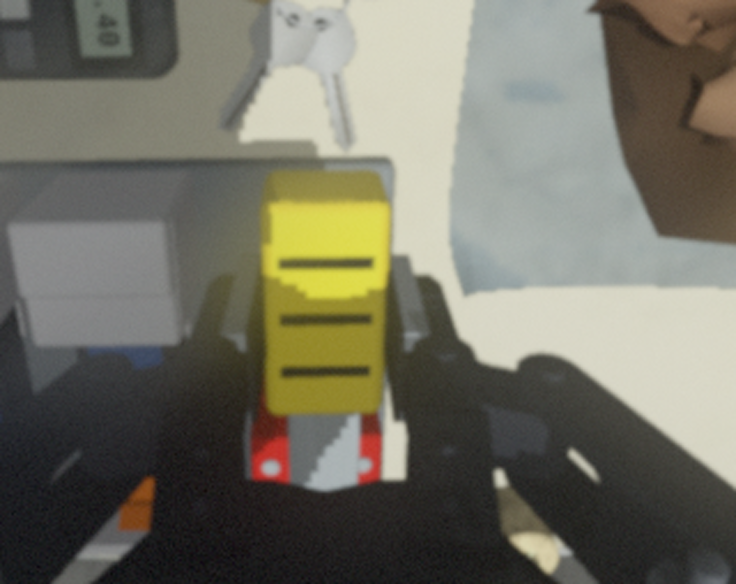

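The key is held straight, with its tongue in line with the switch. I lower it onto the ledge and push it in.

Request:
arm_command([
  [0,-1.2,15,0,200],
  [0,-2.2,30,0,200],
  [0,-2.6,42,0,200],
  [0,-2.6,48,0,200],
  [0,-2.7,51,0,200],
  [0,-2.7,53,0,200],
  [0,-2.7,54,0,200],
  [0,-2.7,54,0,200],
  [0,-2.7,54,0,200],
  [0,-2.7,54,0,200],
])

```text
time_s: 51.1
position: [473.9, -69.3, 29.9]
orientation: [[-1.0, -0.019, -0.002], [-0.019, 0.999, 0.038], [0.002, 0.038, -0.999]]
force: [0.3, -0.4, -0.5]
width: 0.331
grasp_force: 59.5
```

Request:
arm_command([
  [0,0.5,1,0,200],
  [-4,0.5,1,0,200],
  [-8,0.5,1,0,200],
  [-12,0.5,1,0,200],
  [-16,0.5,1,0,200],
  [-20,0.5,1,0,200],
  [-24,0.5,1,0,200],
  [-28,0.5,1,0,200],
  [-32,0.5,1,0,200],
  [-32,0.5,1,0,200],
])

```text
time_s: 51.93
position: [506.5, -68.1, 28.6]
orientation: [[-1.0, -0.019, -0.003], [-0.019, 0.999, 0.038], [0.002, 0.038, -0.999]]
force: [-0.6, 0.3, 4.4]
width: 0.331
grasp_force: 60.2
```

Free so far, with the key resting on the ledge. I continue until it is home.

Request:
arm_command([
  [-3,0,0,0,200],
  [-6,0,0,0,200],
  [-9,0,0,0,200],
  [-11,0,0,0,200],
  [-12,0,0,0,200],
  [-13,0,0,0,200],
  [-14,0,0,0,200],
  [-15,0,0,0,200],
  [-15,0,0,0,200],
  [-15,0,0,0,200],
])

```text
time_s: 52.77
position: [519.2, -67.9, 28.5]
orientation: [[-1.0, -0.019, -0.006], [-0.019, 0.999, 0.038], [0.005, 0.038, -0.999]]
force: [-16.2, 0.7, 19.1]
width: 0.336
grasp_force: 62.1
```

Request:
arm_command([
  [-1,0,0,0,200],
  [-2,0,0,0,200],
  [-2,0,0,0,200],
  [-2,0,0,0,200],
  [-1,0,0,0,200],
  [0,0,0,0,105],
  [0,0,0,0,105],
  [0,0,0,0,105],
  [0,0,0,0,105],
  [0,0,0,0,105],
])

```text
time_s: 53.6
position: [520.8, -67.8, 28.3]
orientation: [[-1.0, -0.019, -0.003], [-0.019, 0.999, 0.038], [0.002, 0.038, -0.999]]
force: [0.1, 0.0, -0.1]
width: 0.586
grasp_force: 0.0
```

Request:
arm_command([
  [0,0,0,0,105],
  [0,-0.8,-20,0,105],
  [0,-1.6,-40,0,105],
  [0,-3.2,-80,0,105],
  [0,-4.6,-120,0,105],
  [30,-4.6,-120,0,105],
  [60,-4.6,-120,0,105],
  [90,-4.6,-120,0,105],
  [90,-4.6,-120,0,105],
  [90,-4.6,-120,0,105],
])

```text
time_s: 54.43
position: [430.2, -78.7, 148.7]
orientation: [[-1.0, -0.018, -0.002], [-0.019, 0.999, 0.038], [0.002, 0.038, -0.999]]
force: [0.5, -0.1, 0.4]
width: 0.587
grasp_force: 0.0
```

Run:
```python
from h import *
snap("wrist","w16"); c=load("w16"); o=c["obs"]; print(o["position"],o["width"],o["force"],o["time_s"])
hsv=cv2.cvtColor(c["frame"],cv2.COLOR_BGR2HSV); h,s,v=[hsv[...,i].astype(int) for i in range(3)]
def big(m):
    n,l,st,ce=cv2.connectedComponentsWithStats(m.astype(np.uint8)); i=1+st[1:,4].argmax(); ys,xs=np.where(l==i); return l==i,xs,ys
for nm,m,z in [("yellow",(h>22)&(h<34)&(s>110)&(v>80),44),("red",((h<4)|(h>175))&(s>150)&(v>60),58)]:
    M,xs,ys=big(m); cs,_=cv2.findContours(M.astype(np.uint8),cv2.RETR_EXTERNAL,cv2.CHAIN_APPROX_NONE)
    w=np.array([ray(c,p,z)[:2] for p in cs[0][:,0]]); print(nm,len(xs),w.min(0).round(1),w.max(0).round(1),"rows",ys.min(),ys.max(),"cols",xs.min(),xs.max())
labels(c,40)
```

```text
[430.17888444 -78.73242758 148.74033728] 0.5872323422068071 [ 0.50888218 -0.13971854  0.40385711] 54.4333
yellow 1490 [479.5 -82.7] [548.6 -51.7] rows 243 298 cols 251 279
red 1213 [547.4 -89.1] [600.5 -45.3] rows 306 343 cols 245 285
label [ 548.  -270.9] size [13.5 42.2] yaw -0.207 mid+7 [ 554.8 -272.3]
label [ 557.1 -124.5] size [ 6.8 19.7] yaw -0.04 mid+7 [ 564.1 -124.7]
```

```bash
sed -i 's/"top1"/"top9"/' a.py; python3 a.py | egrep "yellow|red|blue|orange"
python3 - <<'E'
from h import *
a=load("top1")["frame"].astype(int); b=load("top9")["frame"].astype(int)
d=np.abs(a-b).max(2); print("key/switch area diff>40:",(d[155:210,265:292]>40).sum(),"packet diff:",(d[215:245,332:372]>40).sum())
E
```

```text
orange 25 [321.  165.8] [ 597.3 -202.8] [[599.0, -184.0], [600.0, -216.0], [594.0, -216.0], [593.0, -184.0]]
orange 34 [340.9 165.9] [ 598.4 -266.5] [[604.0, -251.0], [605.0, -283.0], [592.0, -283.0], [591.0, -251.0]]
blue 229 [144.5 214.9] [429.3 351.3] [[489.0, 362.0], [489.0, 346.0], [370.0, 341.0], [369.0, 356.0]]
red 150 [276.2 166.7] [584.5 -58.4] [[608.0, -45.0], [609.0, -82.0], [550.0, -83.0], [549.0, -46.0]]
red 24 [366.3 257.8] [ 311.9 -335.2] [[317.0, -322.0], [317.0, -343.0], [308.0, -343.0], [308.0, -322.0]]
key/switch area diff>40: 868 packet diff: 614
```

Request:
arm_command([
  [0,10,-40,0,105],
  [0,40,-60,0,105],
  [20,80,-60,0,105],
  [40,120,-60,0,105],
  [60,160,-60,0,105],
  [60,200,-60,0,105],
  [60,240,-60,0,105],
  [60,280,-60,0,105],
  [60,320,-60,0,105],
  [60,350,-60,0,105],
])

```text
time_s: 55.37
position: [364.5, 271.3, 221.7]
orientation: [[-1.0, -0.021, -0.003], [-0.021, 0.999, 0.039], [0.002, 0.039, -0.999]]
force: [0.8, -0.6, -0.4]
width: 0.591
grasp_force: 0.0
```

```bash
python3 a.py | egrep "yellow|red|orange"
python3 - <<'E'
from h import *
a=load("top1")["frame"].astype(int); b=load("top9")["frame"].astype(int)
d=np.abs(a-b).max(2); print("key/switch diff>40:",(d[155:210,265:292]>40).sum(),"packet diff:",(d[215:245,332:372]>40).sum())
labels(load("top9"),40); print(ctrl.get_obs()["position"])
E
```

```text
orange 12 [299.6 164.1] [ 601.2 -134.6] [[601.0, -120.0], [602.0, -152.0], [599.0, -152.0], [598.0, -120.0]]
orange 12 [319.6 164.1] [ 602.6 -198.4] [[603.0, -184.0], [603.0, -216.0], [600.0, -216.0], [599.0, -184.0]]
orange 30 [340.6 165.9] [ 598.2 -265.7] [[604.0, -248.0], [605.0, -283.0], [592.0, -283.0], [591.0, -248.0]]
orange 12 [299.6 167.9] [ 588.9 -134.7] [[588.0, -120.0], [592.0, -120.0], [589.0, -152.0], [586.0, -152.0]]
orange 11 [320. 168.] [ 590.  -199.8] [[590.0, -216.0], [590.0, -216.0], [590.0, -184.0], [590.0, -184.0]]
orange 12 [328.  219.5] [ 426.9 -225.5] [[432.0, -222.0], [432.0, -229.0], [422.0, -229.0], [422.0, -222.0]]
orange 12 [310.  236.5] [ 372.8 -169.3] [[377.0, -166.0], [377.0, -172.0], [368.0, -172.0], [368.0, -166.0]]
yellow 196 [278.5 188.5] [518.8 -67.3] [[548.0, -53.0], [549.0, -81.0], [490.0, -82.0], [489.0, -54.0]]
red 257 [279.  168.3] [579.8 -67.1] [[608.0, -45.0], [609.0, -88.0], [550.0, -89.0], [549.0, -46.0]]
red 24 [366.3 257.8] [ 311.9 -335.2] [[317.0, -322.0], [317.0, -343.0], [308.0, -343.0], [308.0, -322.0]]
key/switch diff>40: 61 packet diff: 9
label [ 544.2 -135.8] size [28.1 44.3] yaw 0.01 mid+7 [ 551.2 -135.7]
label [ 545.6 -198.2] size [28.2 44.5] yaw 0.004 mid+7 [ 552.6 -198.2]
label [ 546.9 -262.4] size [25.1 44.7] yaw -0.002 mid+7 [ 553.9 -262.4]
label [446.9 345.1] size [18.8 81.2] yaw 0.049 mid+7 [453.8 345.4]
[364.65310856 274.92552643 221.56738894]
```

Request:
arm_command([
  [0,0,0,0,105],
  [0,0,0,0,105],
  [0,0,0,0,105],
  [0,0,0,0,105],
  [0,0,0,0,105],
  [0,0,0,0,105],
  [0,0,0,0,105],
  [0,0,0,0,105],
  [0,0,0,0,105],
  [0,0,0,0,105],
])

```text
time_s: 56.25
position: [364.6, 267.5, 221.7]
orientation: [[-1.0, -0.019, -0.003], [-0.019, 0.999, 0.038], [0.002, 0.038, -0.999]]
force: [-0.3, 0.1, -0.1]
width: 0.591
grasp_force: 0.0
```

```bash
python3 -c "
from h import *
print(ctrl.close_job())"
```

```text
the job is handed in; nothing more can be done
None
```

I handed the job in at about 56 s: the key came out first, all three packs lie flat in their own bays with the press-down bottoming out on each, the key is back home in the switch, and the packet is unmoved; no verdict came back.

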